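Uncover the slide rack and show the slide's label to the reader

ROBOT

A 6-joint arm with a two-finger parallel gripper is mounted at the origin on the work surface. World frame = base frame: x ahead of the robot, y to its left, z up, the work surface at z = 0. Lengths are in m, angles in degrees, forces in N, time in s.
With the tool pointing down it reaches from about 0.3 to 0.75 m from the base axis. Payload 8.5 kg.
Tool frame: the origin (TCP) lies midway between the tips of the shut fingers; the grasp point (between the pads) lies 19 mm behind it; z points along the fingers, y is the line along which they close (so a half turn about z gives the same grasp; the last joint's range is limited). The gripper opens to 85 mm and grips with 20 to 120 N. Pads are 22 mm wide; open, the fingers measure 114 mm over their backs; the gripper's body (76 mm by 85 mm) begins 54 mm behind the grasp point. The pads swing forward as they close: fully open they stand 13 mm farther back than shut.
Start: joints at [-76.507, 21.807, 74.336, -0, 83.858, -12.336], TCP at [0.24, -0.495, 0.231] pointing down, gripper open.
Joint ranges: [-178.18, 178.18], [-50.72, 133.34], [12.68, 142.11], [-81.47, 261.47], [9.98, 163.14], [-165.26, 165.26]. Speed limits (degrees/s): [136.94, 136.94, 180, 180, 180, 180].

INTERFACE

Orientations are given as a 3x3 rotation matrix whose columns are the frame's x, y, z axes.
In Python, from rig import monitor, optics, close_job, models gives the robot as it stands.
- The arm moves only by the tool step_arm, never from a script. Its arguments are lists of equal length, an entry for each row: "fingers": the closure, from -1 (fully open) to 1 (shut); "travel": the shift along the tool's x, y, z scaled (see below), a list of three; "twist": the turn about the tool's z scaled (see below). In form: {"fingers": [fingers, ...], "travel": [[tx, ty, tz], ...], "twist": [twist, ...]}. A call has 1 to 10 rows; each row shifts and turns the commanded pose from where the row before left it, along the tool's axes as they then stand; what a row does not reach is not made up. The controller multiplies each number of a shift by 100 mm and each number of a turn by pi rad. A row lasts 1/8 s, in which the tool goes at most 62.5 mm and 10.7 degrees, less where a joint would pass 70% of its speed; a pose out of reach is approached as far as the arm can. A call with a number of a shift or a turn outside -1 to 1 is refused whole. A call with a gripper value outside its range is refused whole. The fingers move at their own pace and stop on an object; "force" is the grip in N (left out, the last holds). Time passes only in rows, so rows that do not move let the fingers close. It gives the time, the measured TCP pose, the force, the opening and the grip force at its end, in the units of the state.
- monitor.observe(): the state, without advancing time (a new reading comes with each control period).
- optics.get_image(name): name is "side" or "top" or "wrist"; returns (picture, depth): 480x640x3 uint8, blue, green, red; 480x640 float32, m along the optical axis (not along the pixel's ray), 0 where there is no reading.
- optics.get_calibration(name): a dict with "vertical_fov" (degrees; the focal length in pixels is half the picture's height over the tangent of half this angle, whatever the lens; pixels are square), "cx", "cy" (the principal point, pixels), "world_from_camera" (4x4, takes a point from camera to world coordinates). Camera axes: x right, y up, looking along -z (the intrinsics and any distortion apply to the point x, -y, -z); pixel columns grow to the right and rows downward; lengths in m; the calibration is good to about 2 mm. A picture is of the moment at which its call begins: read the wrist's pose just before it. get_calibration takes no time and is no camera call; for the wrist camera it gives the pose at the moment of the call.
- close_job(): hands the job in; it is judged then, once.
Trained networks look in the newest picture that a camera, given by its name, has taken for a name from the list of things; names that differ only in an ending like _2 or _b are one class to them, and where a whole thing is asked for, a point or a joint stands for the part that bears it (a point fixed in the world has none). Each returns a list of dicts, best first, with "confidence" (0 to 1); they miss things now and then, are a little off and sometimes report something else, mostly with a low value. They report only what shows in the picture. A call takes as long as a camera call. They do not tell look-alikes from the thing itself.
- models.trace(camera, query): "mask" (480x640 bool, what is visible of it) and "point" ([column, row] in pixels, amid what is visible of it).
- models.landmark_of(camera, query): "point" ([column, row] in pixels: a listed point, or the origin of a listed thing).
The state is a dict: "time_s": time; "q": joint angles; "qvel": joint speeds; "joint_efforts": joint torques, N m; "position": TCP position; "tool_rot": TCP orientation; "ft_force": force on the tool from outside, world axes, zero at the start; "wrist_torque": the same for the moment, N m; "grip_width": finger opening in m; "gripper_force": force on a finger pad.
Only numpy, scipy, OpenCV 4.12 (cv2) and the standard library are available. Lean on these libraries where they do the work, as an engineer would, in place of code of your own. Each camera call takes 0.05 s, during which the arm holds its last target. There are 200 camera calls.

TASK

Lift the clear cover off the slide rack by its handle, hang it by that handle on the hook of the stand and let go of it. Then take out of the rack the slide with the small notch in one corner and finish while holding it, still and level with its label side up, so that the label at its frosted end is 100 mm above the cross in the middle of the label reader's mat; the label side is the one that has the notch at its upper right as you face the standing slide. Do not put the slide down or let go of it at the end, and leave the other slide in the rack and everything else on the bench where it is.

Things in the scene. Friction and masses are not known exactly. Their poses are not given: they have to be found in the camera images.
- rack: fixed white slide rack, 46 (x) x 130 (y) x 26 mm high, origin at the centre of its underside on the bench; upright slots 6.4 (x) x 29 mm (y), 18 mm deep (floors 8 mm above the bench), three 13 mm apart in x at y = +33 mm and three at y = -33 mm. The two slides stand in the middle slots (x = 0), either in either. At the start the cover stands over the rack
- slide: the wanted slide, in an aluminium mount 76 x 26 x 5 mm, 20 to 40 g, standing on its clear end, 18 mm deep in a slot, frosted end up. Origin at the centre of its lower end; z along its length to the frosted end, y across the width, x out of the label side. A 7 x 7 mm square notch is cut from the frosted end's +y corner, the upper right one as you face the label side
- label (a point): middle of the matt white frosted label that covers the top 24 mm of the slide's +x side only: 64 mm from its lower end, on the surface; axes as the slide's. Label side up means its x axis up
- blank: the other slide in the rack: the same 76 x 26 x 5 mm aluminium mount, without notch or label; leave it standing in its slot. Origin at the centre of its lower end, z up
- cover: loose clear cover over the rack, 0.17 to 0.27 kg, an open-bottomed box 66 (x) x 152 (y) x 100 mm high, 3 mm walls, standing on the bench, x and y along the rack's; origin at the centre of its underside. Handle on top: two posts 72 mm apart in y carry a black bar 12 mm thick (x), 84 mm long (y), from 142 to 158 mm above the origin
- cover_eye (a point): middle of the underside of the cover's handle bar, 142 mm above the cover's underside. The opening below the bar is 64 mm wide (y) and 42 mm high; the hook goes through it along the cover's x, either way round
- hook: fixed stand: grey base plate 170 x 100 x 10 mm, 12 mm post at the origin (bench level) to 236 mm height with a 30 mm wide clamp, and a twin-prong hook (two 8 mm rods 36 mm apart in y) pointing to the body's -x: 12 mm higher behind the seat (up to x = -50 mm), level seat x = -66 to -90 mm, upturned tips at x = -104 mm reaching 220 mm height. Stands left or right of the rack
- hook_seat (a point): middle of the hook's seat, between the prongs at the level of the tops of their rods, 78 mm in front (-x) of the post, 204 mm above the bench; axes as the stand's. The cover hangs with cover_eye here and its y axis along the stand's y, its underside 62 mm above the bench
- reader: fixed label reader: grey base, black mat 110 x 104 mm with its top 10 mm above the bench and a small cross at its middle; origin at the mat's middle at bench level. A 20 mm column 150 mm behind (+x) reaches 260 mm and carries a white camera head that looks down at the mat, its lens 100 mm behind the middle and 200 mm up. Stands left or right of the rack
- read_spot (a point): the reading point, 100 mm above the middle of the reader's mat (110 mm above the bench); axes as the reader's, z up
- oil_bottle: amber dropper bottle of immersion oil, 32 mm across, 68 mm tall; origin at the centre of its underside; leave it alone
- petri_dish: closed clear petri dish, 92 mm across, 17 mm high; origin at the centre of its underside; leave it alone
- coverslip_box: small grey box with white lid, 64 x 48 x 24 mm; origin at the centre of its underside; leave it alone
- driver: black-handled screwdriver, 150 mm long, lying; origin at the centre of its underside; leave it alone
- objective: brass microscope objective standing on its thread, 32 mm across, 50 mm tall; origin at the centre of its underside; leave it alone
- tip_box: grey pipette-tip box with white lid, 85 x 122 x 62 mm; origin at the centre of its underside; leave it alone
- mailer: white plastic slide mailer lying flat, 80 x 30 x 13 mm; origin at the centre of its underside; leave it alone
Things that resemble listed ones, but are neither listed nor needed, are in the scene too. Leave any green look-alike of the hook alone.

How it is judged:
By the outcome, as a careful person would: the job done as asked, in the order asked, and still so for the second after the job is handed in, while the arm keeps its last pose, push and grip.
It also fails if it takes over 58 s, if anything falls off the work surface, if the arm or the gripper's body presses on something with over 40 N, if the wrist force passes 120 N, or if a joint passes its speed limit or range.

## Working session

There is one attempt and no reset: what is moved stays moved. The work goes in short steps, Python scripts to look and compute and a tool call to move; the robot and the scene stay as the last step left them, time stands still between calls to the robot, and variables do not carry over. Pictures are saved under pics/ and viewed, at most 10 in all, crops included, and the job is handed in when it is done.

Besides the shell and the picture viewer there is one more tool, called in YAML: its name, and indented under it one key for each argument. step_arm: Moves the arm, as the interface text tells. Its arguments: {"type":"object","properties":{"fingers":{"type":"array","items":{"type":"number"}},"travel":{"type":"array","items":{"type":"array","items":{"type":"number"}}},"twist":{"type":"array","items":{"type":"number"}},"force":{"type":"number"}},"required":["fingers","travel","twist"]}

```bash
ls; mkdir -p pics; python3 - <<'E'
from rig import monitor, optics, models
import cv2,numpy as np
s=monitor.observe();print(s['time_s'],s['position'],s['tool_rot'],s['grip_width'])
for n in('top','side'):
    im,d=optics.get_image(n);cv2.imwrite(f'pics/{n}0.png',im);c=optics.get_calibration(n);print(n,c)
    for q in('rack','slide','blank','cover','hook','reader','cover_eye','hook_seat','label','read_spot'):
        try:print(q,[(np.round(r['point']).astype(int).tolist(),round(r['confidence'],2)) for r in models.landmark_of(n,q)[:4]])
        except Exception as e:print(q,e)
E
```

```text
pics
0.0 [ 0.23955063 -0.49475297  0.23069887] [[ 9.00109321e-01  4.35663967e-01 -3.45283154e-04]
 [ 4.35663974e-01 -9.00108159e-01  1.48486011e-03]
 [ 3.36107861e-04 -1.48696386e-03 -9.99998838e-01]] 0.08479357927097314
top {'vertical_fov': 43.43476222617306, 'cx': 317.80185390093203, 'cy': 244.7121031634687, 'world_from_camera': array([[-1.18418702e-03,  9.90103930e-01, -1.40331058e-01,
         3.37580612e-01],
       [-9.99957336e-01,  1.13151192e-04,  9.23650087e-03,
        -9.79562675e-02],
       [ 9.16097443e-03,  1.40336008e-01,  9.90061554e-01,
         1.68934533e+00],
       [ 0.00000000e+00,  0.00000000e+00,  0.00000000e+00,
         1.00000000e+00]])}
rack []
slide []
blank []
cover [([272, 267], 0.96)]
hook [([405, 258], 0.96), ([492, 276], 0.81), ([468, 202], 0.55)]
reader [([145, 262], 0.78)]
cover_eye [([269, 261], 0.78)]
hook_seat [([496, 213], 0.95), ([427, 274], 0.66), ([536, 297], 0.65)]
label [([193, 195], 0.38)]
read_spot [([135, 254], 0.58)]
side {'vertical_fov': 56.940916243659096, 'cx': 323.42604603105303, 'cy': 242.5391827806432, 'world_from_camera': array([[-0.92017085,  0.20902453, -0.33105039,  0.17902504],
       [-0.39148996, -0.50118057,  0.77172123,  0.73583113],
       [-0.00460735,  0.83971828,  0.54300275,  0.71724036],
       [ 0.        ,  0.        ,  0.        ,  1.        ]])}
rack []
slide []
blank []
cover [([315, 312], 0.83)]
hook [([395, 202], 0.93), ([327, 200], 0.78), ([356, 235], 0.68)]
reader [([217, 437], 0.82)]
cover_eye [([315, 265], 0.92), ([382, 175], 0.25)]
hook_seat [([380, 175], 0.92), ([426, 145], 0.74), ([353, 147], 0.73)]
label []
read_spot [([208, 398], 0.91)]
```

View pics/top0.png

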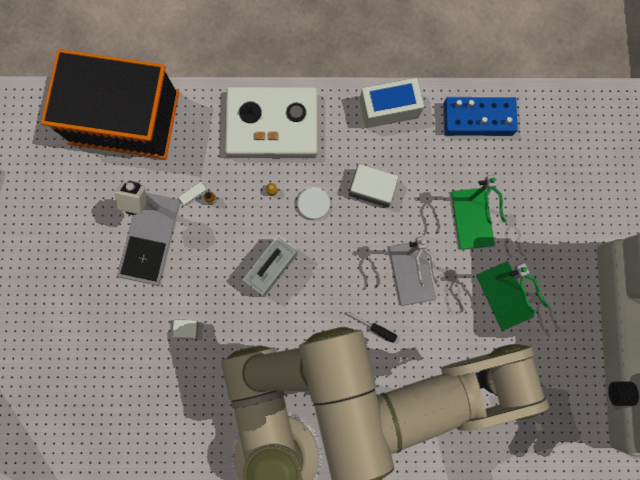

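View pics/side0.png

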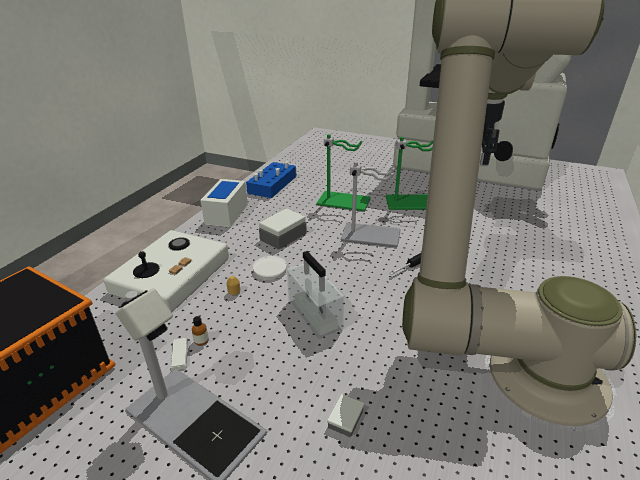

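```bash
cat > h.py <<'E'
from rig import monitor, optics, models
import cv2,numpy as np
np.set_printoptions(precision=4,suppress=True)
def cloud(n,d,c):
    f=240/np.tan(np.radians(c['vertical_fov']/2));v,u=np.mgrid[:480,:640]
    p=np.stack([(u-c['cx'])/f*d,-(v-c['cy'])/f*d,-d],-1)
    T=c['world_from_camera'];return p@T[:3,:3].T+T[:3,3]
def ray(c,px,z):
    f=240/np.tan(np.radians(c['vertical_fov']/2));T=c['world_from_camera']
    r=T[:3,:3]@np.array([(px[0]-c['cx'])/f,-(px[1]-c['cy'])/f,-1]);return T[:3,3]+r*(z-T[2,3])/r[2]
def snap(n):
    im,d=optics.get_image(n);c=optics.get_calibration(n);W=cloud(n,d,c);W[d==0]=np.nan;return im,W,c
def rect(p):
    r=cv2.minAreaRect((p[:,:2]*1000).astype(np.float32));return np.array(r[0])/1000,r[1],r[2]
def inlier(p,z,t=.006):
    p=p[np.abs(p[:,2]-z)<t];m=np.median(p,0);return p
def st():
    s=monitor.observe();R=s['tool_rot'];print('t %.2f'%s['time_s'],'pos',s['position'],'toolx yaw %.2f'%np.degrees(np.arctan2(R[1,0],R[0,0])),'F',s['ft_force'],'w %.4f'%s['grip_width'],'gf',s['gripper_force'],'q6 %.1f'%s['q'][5],'zaxis',R[:,2]);return s
E
cat > m1.py <<'E'
from h import *
for n in('top','side'):
    im,W,c=snap(n)
    for q,zs in(('cover',(.158,.1)),('hook',(.01,.2,.21)),('reader',(.01,))):
        for r in models.trace(n,q)[:3]:
            P=W[r['mask']];P=P[~np.isnan(P[:,0])];print(n,q,round(r['confidence'],2),len(P),np.round(r['point']))
            for z in zs:
                p=inlier(P,z,.005)
                if len(p)>20:print('  z',z,len(p),rect(p),p.mean(0))
            g=im[r['mask']]
        r=models.trace(n,q)[0] if 0 else r
    # black bar: dark pixels with z .15-.165
    dark=(im.max(-1)<70)&(abs(W[...,2]-.158)<.012)
    P=W[dark];print('dark bar',len(P),rect(P) if len(P)>5 else '')
    print('hookseat',[(ray(c,r['point'],.204)) for r in models.landmark_of(n,'hook_seat')[:3]],'hook',[ray(c,r['point'],0) for r in models.landmark_of(n,'hook')[:3]])
    print('eye',[ray(c,r['point'],.142) for r in models.landmark_of(n,'cover_eye')[:1]],'cover',[ray(c,r['point'],0) for r in models.landmark_of(n,'cover')[:1]])
    print('reader',[ray(c,r['point'],0) for r in models.landmark_of(n,'reader')[:1]],'spot',[ray(c,r['point'],.11) for r in models.landmark_of(n,'read_spot')[:1]])
E
python3 m1.py
```

```text
top cover 0.72 1604 [271. 263.]
  z 0.158 143 (array([0.5113, 0.0152]), (13.17963981628418, 83.37386322021484), 52.2413215637207) [0.5111 0.0149 0.1578]
  z 0.1 1028 (array([0.5114, 0.0152]), (66.7747573852539, 151.70993041992188), 52.70627212524414) [0.5099 0.0142 0.1   ]
top hook 0.97 2365 [476. 215.]
  z 0.01 1448 (array([ 0.6534, -0.5527]), (168.8389129638672, 102.83749389648438), 6.157972812652588) [ 0.6481 -0.5498  0.01  ]
  z 0.2 60 (array([ 0.6336, -0.5558]), (33.14776611328125, 44.45771789550781), 2.752687931060791) [ 0.6325 -0.5549  0.2019]
  z 0.21 132 (array([ 0.6597, -0.5505]), (112.83204650878906, 45.930213928222656), 8.428163528442383) [ 0.6597 -0.5489  0.2106]
top hook 0.96 2454 [505. 292.]
  z 0.01 1563 (array([ 0.434 , -0.6351]), (168.51611328125, 100.73125457763672), 23.33440399169922) [ 0.432  -0.6341  0.01  ]
  z 0.2 52 (array([ 0.4406, -0.6305]), (94.40699005126953, 47.5535774230957), 26.46906280517578) [ 0.4168 -0.6372  0.2011]
  z 0.21 134 (array([ 0.4436, -0.629 ]), (112.9582748413086, 49.97148895263672), 27.629398345947266) [ 0.438  -0.6276  0.2106]
top hook
[... 2098 characters left out ...]
71484), 8.630622863769531) [ 0.6679 -0.5446  0.2106]
side reader 0.86 10643 [181. 412.]
  z 0.01 7739 (array([0.7269, 0.2985]), (179.55389404296875, 557.925048828125), 62.58075714111328) [0.5856 0.3725 0.0092]
dark bar 1327 (array([ 0.2825, -0.512 ]), (2142.671630859375, 890.4649658203125), 82.76944732666016)
hookseat [array([ 0.6204, -0.5487,  0.204 ]), array([ 0.4071, -0.6625,  0.204 ]), array([ 0.4758, -0.3897,  0.204 ])] hook [array([ 0.719 , -0.5581,  0.    ]), array([ 0.4855, -0.6005,  0.    ]), array([ 0.5454, -0.3548,  0.    ])]
eye [array([0.5145, 0.0143, 0.142 ])] cover [array([0.5121, 0.0086, 0.    ])]
reader [array([0.5442, 0.3732, 0.    ])] spot [array([0.5443, 0.3723, 0.11  ])]
```

step_arm:
  fingers: [-1,-1,-1,-1,-1,-1]
  travel:
    - [0.434,-0.067,-0.338]
    - [0.434,-0.067,-0.338]
    - [0.434,-0.067,-0.338]
    - [0.434,-0.067,-0.338]
    - [0.434,-0.067,-0.338]
    - [0,0,0]
  twist: [0,0,0,0,0,0]

```text
time_s: 2.85
position: [0.4224, -0.3689, 0.4028]
tool_rot: [[0.898, 0.439, 0.003], [0.439, -0.898, -0.004], [0.001, 0.005, -1.0]]
ft_force: [0.1, -0.1, -0.0]
grip_width: 0.0851
gripper_force: 0.0
```

```bash
cat > m2.py <<'E'
from h import *
st();im,W,c=snap('wrist');cv2.imwrite('pics/w1.png',im);print({k:v for k,v in c.items() if k!='world_from_camera'},c['world_from_camera'][:3,3])
for r in models.trace('wrist','hook')[:2]:
    m=cv2.erode(r['mask'].astype(np.uint8),np.ones((3,3)))>0
    P=W[m];P=P[~np.isnan(P[:,0])];print(round(r['confidence'],2),r['point'])
    for z in(.01,.2,.21,.236):
        p=inlier(P,z,.004)
        if len(p)>20:print(' z',z,len(p),rect(p),p.mean(0))
print([(r['confidence'],ray(c,r['point'],.204)) for r in models.landmark_of('wrist','hook_seat')[:3]],[ray(c,r['point'],0) for r in models.landmark_of('wrist','hook')[:2]])
np.save('w1.npy',W)
E
python3 m2.py
```

```text
t 2.85 pos [ 0.4224 -0.3689  0.4028] toolx yaw 26.06 F [ 0.1192 -0.1072 -0.0307] w 0.0851 gf 0.0 q6 10.7 zaxis [ 0.0034 -0.0039 -1.    ]
{'vertical_fov': 71.36865642675338, 'cx': 317.2511786769023, 'cy': 236.47193975781212} [ 0.4862 -0.3381  0.544 ]
0.88 [477.2, 252.6]
 z 0.01 5079 (array([ 0.4311, -0.6345]), (168.68063354492188, 99.52046966552734), 23.022045135498047) [ 0.4322 -0.6315  0.0082]
 z 0.2 320 (array([ 0.4448, -0.6289]), (111.2987289428711, 42.25780487060547), 22.257965087890625) [ 0.4177 -0.6392  0.2016]
 z 0.21 694 (array([ 0.4396, -0.6286]), (121.39240264892578, 46.881771087646484), 28.001279830932617) [ 0.4488 -0.6225  0.2113]
 z 0.236 86 (array([ 0.4825, -0.6124]), (9.507828712463379, 10.9595365524292), 78.96392059326172) [ 0.4826 -0.612   0.2336]
0.77 [347.4, 134.9]
 z 0.01 5302 (array([ 0.4967, -0.3763]), (167.39019775390625, 96.01988983154297), 10.400985717773438) [ 0.4931 -0.3735  0.0085]
 z 0.2 403 (array([ 0.5014, -0.3757]), (88.26405334472656, 42.04413986206055), 9.601703643798828) [ 0.4743 -0.3785  0.2018]
 z 0.21 782 (array([ 0.5017, -0.3742]), (113.6810531616211, 47.90711212158203), 14.903523445129395) [ 0.5075 -0.3724  0.2117]
 z 0.236 160 (array([ 0.5502, -0.3677]), (11.38016414642334, 10.842278480529785), 78.58586883544922) [ 0.5501 -0.3675  0.2341]
[(0.76, array([ 0.4747, -0.3822,  0.204 ])), (0.73, array([ 0.4115, -0.6446,  0.204 ])), (0.57, array([ 0.6284, -0.5556,  0.204 ]))] [array([ 0.549 , -0.3634,  0.    ]), array([ 0.7083, -0.548 ,  0.    ])]
```

step_arm:
  fingers: [-1,-1,-1,-1,-1,-1,-1]
  travel:
    - [0.355,-0.438,0.119]
    - [0.355,-0.438,0.119]
    - [0.355,-0.438,0.119]
    - [0.355,-0.438,0.119]
    - [0.355,-0.438,0.119]
    - [0.355,-0.438,0.119]
    - [0.355,-0.438,0.119]
  twist: [0,0,0,0,0,0,0]

```text
time_s: 3.92
position: [0.5102, 0.0147, 0.3159]
tool_rot: [[0.901, 0.434, -0.001], [0.434, -0.901, 0.0], [-0.001, -0.001, -1.0]]
ft_force: [0.5, -0.8, 1.4]
grip_width: 0.0853
gripper_force: 0.0
```

step_arm:
  fingers: [-0.4,-0.4,-0.4,-0.4,-0.4,-0.4,-0.4,-0.4,-0.4,-0.4]
  travel:
    - [0,0,0]
    - [0,0,0]
    - [0,0,0]
    - [0,0,0]
    - [0,0,0]
    - [0,0,0]
    - [0,0,0]
    - [0,0,0]
    - [0,0,0]
    - [0,0,0]
  twist: [-0.058,-0.058,-0.058,-0.058,-0.058,-0.058,-0.058,-0.058,-0.058,-0.058]

```text
time_s: 5.18
position: [0.51, 0.0129, 0.3162]
tool_rot: [[-0.649, 0.761, -0.002], [0.761, 0.649, 0.0], [0.001, -0.001, -1.0]]
ft_force: [-0.4, 0.4, -0.2]
grip_width: 0.0596
gripper_force: 0.0
```

step_arm:
  fingers: [-0.4,-0.4,-0.4]
  travel:
    - [0,0,0]
    - [0,0,0]
    - [0,0,0]
  twist: [-0.034,-0.034,0]

```text
time_s: 5.55
position: [0.5101, 0.013, 0.3163]
tool_rot: [[-0.791, 0.611, -0.001], [0.611, 0.791, 0.0], [0.001, -0.001, -1.0]]
ft_force: [0.4, -0.2, -0.1]
grip_width: 0.0603
gripper_force: 0.0
```

```bash
cat > m3.py <<'E'
from h import *
s=st();im,W,c=snap('wrist');cv2.imwrite('pics/w2.png',im)
z=W[...,2]
dark=(im.max(-1)<80)&(abs(z-.158)<.006)&(np.hypot(W[...,0]-.511,W[...,1]-.015)<.07)
n,l,stt,_=cv2.connectedComponentsWithStats(dark.astype(np.uint8));k=1+np.argmax(stt[1:,4]);P=W[l==k];print('bar',len(P),rect(P),P.mean(0))
for r in models.trace('wrist','cover')[:1]:
    P=W[r['mask']];p=inlier(P[~np.isnan(P[:,0])],.1,.004);print(rect(p))
print([ray(c,r['point'],.142) for r in models.landmark_of('wrist','cover_eye')[:2]])
for q in('slide','blank','label'):
    for r in models.landmark_of('wrist',q)[:2]:print(q,r['confidence'],np.round(r['point']),ray(c,r['point'],.008),ray(c,r['point'],.084))
E
python3 m3.py
```

```text
t 5.55 pos [0.5101 0.013  0.3163] toolx yaw 142.32 F [ 0.4267 -0.2499 -0.0882] w 0.0603 gf 0.0 q6 -64.2 zaxis [-0.0015  0.0002 -1.    ]
bar 1076 (array([0.5113, 0.0154]), (10.610634803771973, 84.42749786376953), 52.153900146484375) [0.5099 0.0162 0.1586]
(array([0.5113, 0.0155]), (65.99728393554688, 150.93162536621094), 52.45261764526367)
[array([0.5114, 0.0156, 0.142 ])]
blank 0.5 [504. 227.] [0.7071 0.19   0.008 ] [0.6643 0.1677 0.084 ]
blank 0.4 [539. 209.] [0.7138 0.2401 0.008 ] [0.6698 0.2093 0.084 ]
```

View pics/w2.png

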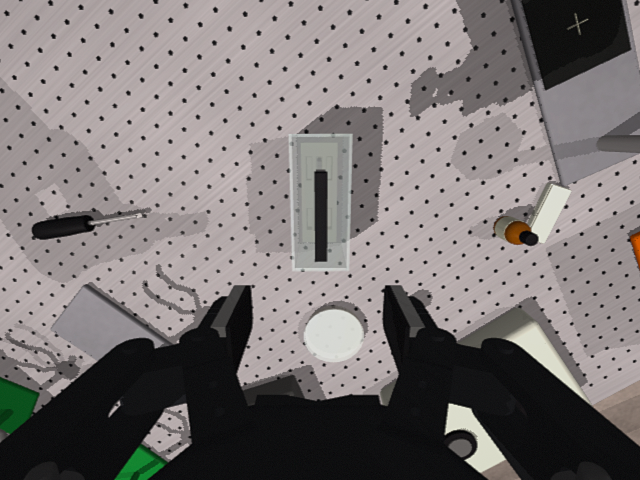

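step_arm:
  fingers: [-0.4,-0.4,-0.4,-0.4,-0.4,-0.4,1,1,1,1]
  travel:
    - [0,0.026,0.4]
    - [0,0,0.4]
    - [0,0,0.4]
    - [0,0,0.3]
    - [0,0,0.2]
    - [0,0,0]
    - [0,0,0]
    - [0,0,0]
    - [0,0,0]
    - [0,0,0]
  twist: [0,0,0,0,0,0,0,0,0,0]
  force: 70

```text
time_s: 7.1
position: [0.5123, 0.0158, 0.148]
tool_rot: [[-0.793, 0.609, 0.001], [0.609, 0.793, -0.001], [-0.001, 0.0, -1.0]]
ft_force: [-1.6, -0.6, 5.7]
grip_width: 0.0094
gripper_force: 69.4
```

step_arm:
  fingers: [1,1,1]
  travel:
    - [0,0,0]
    - [0,0,0]
    - [0,0,-0.1]
  twist: [0,0,0]

```text
time_s: 7.48
position: [0.5116, 0.0161, 0.157]
tool_rot: [[-0.793, 0.609, -0.001], [0.609, 0.793, 0.0], [0.001, -0.001, -1.0]]
ft_force: [0.2, -0.1, -2.8]
grip_width: 0.0099
gripper_force: 68.5
```

step_arm:
  fingers: [1,1,1,1,1,1,1,1,1,1]
  travel:
    - [0,0,-0.2]
    - [0,0,-0.3]
    - [0,0,-0.3]
    - [0,0,-0.3]
    - [0,0,0]
    - [0,0,0]
    - [0,0,0]
    - [0,0,0]
    - [0,0,0]
    - [0,0,0]
  twist: [0,0,0,0,0.047,0.047,0.047,0.047,0.046,0]

```text
time_s: 8.72
position: [0.5119, 0.016, 0.2673]
tool_rot: [[-0.181, 0.984, -0.0], [0.984, 0.181, 0.0], [0.0, -0.0, -1.0]]
ft_force: [0.2, 0.1, -2.1]
grip_width: 0.01
gripper_force: 68.5
```

```bash
python3 - <<'E'
from h import *
st();im,W,c=snap('top');im2,W2,c2=snap('side')
print([ (r['confidence'],r['point']) for q in('slide','blank','label') for r in models.landmark_of('side',q)[:2]])
cv2.imwrite('pics/b1.png',np.hstack([cv2.resize(im[180:340,180:340],(400,400)),cv2.resize(im2[150:400,210:460],(400,400))]))
E
```

```text
t 8.72 pos [0.5119 0.016  0.2673] toolx yaw 100.42 F [ 0.1966  0.1021 -2.0861] w 0.0100 gf 68.53611588478088 q6 -21.9 zaxis [-0.      0.0001 -1.    ]
[(0.61, [307.2, 302.0]), (0.66, [325.0, 318.1]), (0.67, [312.7, 315.3]), (0.66, [322.8, 317.9])]
```

View pics/b1.png

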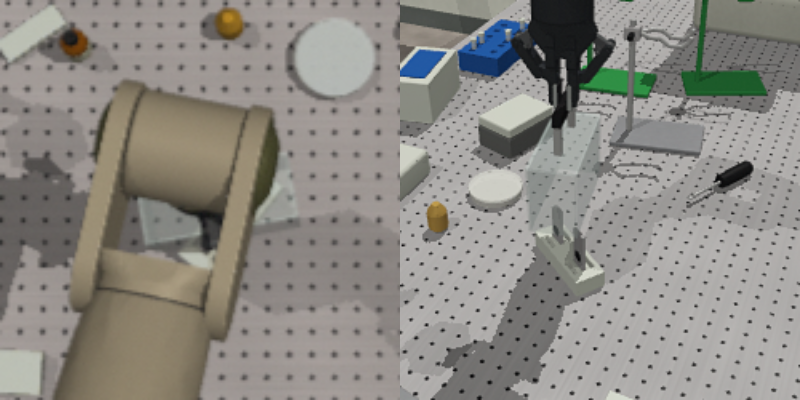

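step_arm:
  fingers: [1,1,1,1,1,1,1,1,1,1]
  travel:
    - [-0.25,-0.12,0]
    - [-0.5,-0.22,0]
    - [-0.5,-0.22,0]
    - [-0.5,-0.22,0]
    - [-0.5,-0.22,0]
    - [-0.5,-0.22,0]
    - [-0.5,-0.22,0]
    - [-0.4,-0.17,0]
    - [-0.2,-0.09,0]
    - [0,0,0.1]
  twist: [0,0,0,0,0,0,0,0,0,0]

```text
time_s: 10.22
position: [0.4134, -0.3948, 0.2569]
tool_rot: [[-0.178, 0.984, -0.0], [0.984, 0.178, -0.002], [-0.002, -0.001, -1.0]]
ft_force: [-0.5, 0.4, -2.9]
grip_width: 0.0095
gripper_force: 71.2
```

step_arm:
  fingers: [1,1,1]
  travel:
    - [0,0,0.11]
    - [0,0,0.11]
    - [0,0,0]
  twist: [0,0,0]

```text
time_s: 10.6
position: [0.4141, -0.3925, 0.2342]
tool_rot: [[-0.181, 0.984, -0.001], [0.984, 0.181, 0.001], [0.002, -0.001, -1.0]]
ft_force: [0.2, -0.4, -1.7]
grip_width: 0.0091
gripper_force: 71.0
```

```bash
cat > b2.py <<'E'
import sys;from h import *
s=st();R=s['tool_rot'];d=np.array([.4735,-.3818])-s['position'][:2];print('to seat tool xy(mm)',1000*R[:2,0]@d,1000*R[:2,1]@d)
im,W,c=snap('wrist');im2,W2,c2=snap('side')
for r in models.landmark_of('wrist','hook_seat')[:2]:print(ray(c,r['point'],.204))
for r in models.landmark_of('side','cover_eye')[:2]:print(r['confidence'],ray(c2,r['point'],s['position'][2]-.006))
cv2.imwrite('pics/%s.png'%sys.argv[1],np.hstack([cv2.resize(im,(480,360)),cv2.resize(im2[110:310,290:468],(320,360))]))
E
python3 b2.py b2
```

```text
t 10.60 pos [ 0.4141 -0.3925  0.2342] toolx yaw 100.40 F [ 0.2347 -0.4198 -1.7358] w 0.0091 gf 70.99022825947031 q6 -65.8 zaxis [-0.0009  0.0014 -1.    ]
to seat tool xy(mm) -0.1883194141340354 60.36224664821599
0.61 [ 0.4174 -0.4053  0.2282]
0.44 [0.5442 0.3651 0.2282]
```

View pics/b2.png

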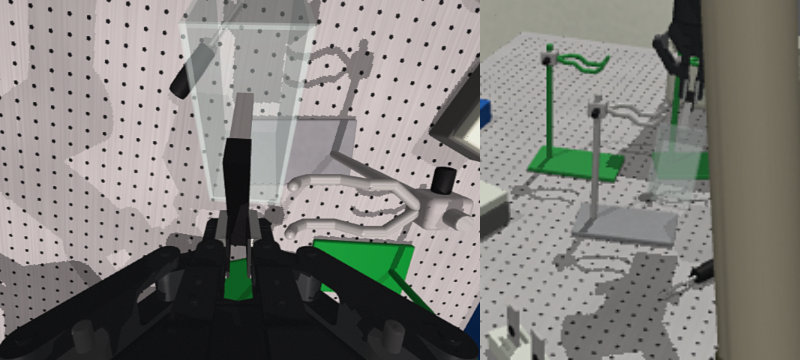

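step_arm:
  fingers: [1,1,1,1,1,1,1]
  travel:
    - [0,0.15,0]
    - [0,0.2,0]
    - [0,0.2,0]
    - [0,0.055,0]
    - [0,0,0.1]
    - [0,0,0.1]
    - [0,0,0.03]
  twist: [0,0,0,0,0,0,0]

```text
time_s: 11.68
position: [0.4756, -0.3836, 0.2128]
tool_rot: [[-0.18, 0.984, 0.005], [0.984, 0.18, -0.005], [-0.006, 0.004, -1.0]]
ft_force: [5.4, -5.4, 8.3]
grip_width: 0.0001
gripper_force: 4.9
```

```bash
python3 b2.py b3
```

```text
t 11.68 pos [ 0.4756 -0.3836  0.2128] toolx yaw 100.38 F [ 5.3508 -5.3936  8.2723] w 0.0001 gf 4.885515298956307 q6 -60.4 zaxis [ 0.0053 -0.0049 -1.    ]
to seat tool xy(mm) 2.168932638128128 -1.7129693929254841
0.88 [ 0.4665 -0.348   0.2068]
```

View pics/b3.png

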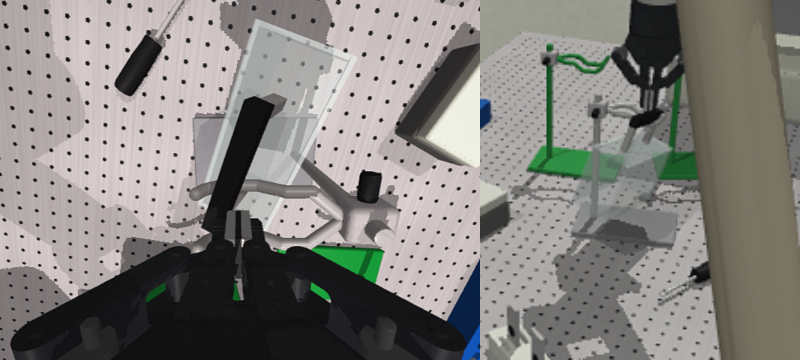

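```bash
cat > b4.py <<'E'
import sys;from h import *
s=st()
im,W,c=snap('wrist');im2,W2,c2=snap('side');st()
for n,i,w in(('w',im,W),('s',im2,W2)):
    m=(i.max(-1)<70)&(np.abs(w[...,2]-.19)<.06)&(np.hypot(w[...,0]-.44,w[...,1]+.35)<.12)
    k,l,t,_=cv2.connectedComponentsWithStats(m.astype(np.uint8))
    for j in range(1,k):
        if t[j,4]>60:
            P=w[l==j];q=P.mean(0);u,sv,vt=np.linalg.svd(P-q,full_matrices=False);a=(P-q)@vt[0];print(n,t[j],'mean',q,'axis',vt[0],'ends',q+vt[0]*a.min(),q+vt[0]*a.max())
for n,w in(('wrist',W),('side',W2)):
  for r in models.trace(n,'cover')[:1]:
    P=w[r['mask']];P=P[~np.isnan(P[:,0])];print(n,'cover',r['confidence'],P.min(0),P.max(0),np.percentile(P,[2,50,98],axis=0))
cv2.imwrite('pics/%s.png'%sys.argv[1],np.hstack([cv2.resize(im[100:420],(480,360)),cv2.resize(im2[110:310,290:468],(320,360))]))
E
python3 b4.py b4
```

```text
t 11.88 pos [ 0.4758 -0.3834  0.2134] toolx yaw 100.39 F [ 5.8908 -4.3183  5.7802] w 0.0002 gf 9.653765873517841 q6 -60.4 zaxis [ 0.0059 -0.0047 -1.    ]
t 11.97 pos [ 0.4757 -0.3834  0.2133] toolx yaw 100.39 F [ 6.3345 -2.9392  5.4957] w 0.0003 gf 7.81411045929417 q6 -60.4 zaxis [ 0.0057 -0.0049 -1.    ]
w [ 258  152  151  169 6417] mean [ 0.4746 -0.351   0.2199] axis [-0.4995 -0.8632  0.0734] ends [ 0.4956 -0.3149  0.2168] [ 0.4504 -0.393   0.2235]
w [ 474  229   33   43 1144] mean [ 0.5463 -0.3456  0.2163] axis [ 0.1378 -0.9887  0.059 ] ends [ 0.5452 -0.3372  0.2158] [ 0.5478 -0.3559  0.2169]
w [313 281  10  37 306] mean [ 0.4733 -0.3729  0.2359] axis [ 0.0091 -0.0056 -0.9999] ends [ 0.4732 -0.3729  0.2499] [ 0.4735 -0.373   0.2185]
w [334 291  19  30 425] mean [ 0.484  -0.375   0.2341] axis [0.017  0.0252 0.9995] ends [ 0.4837 -0.3754  0.2198] [ 0.4842 -0.3747  0.2463]
s [367 160  26  24 219] mean [ 0.4748 -0.3509  0.2182] axis [ 0.4334  0.8703 -0.2338] ends [ 0.4517 -0.3974  0.2307] [ 0.4939 -0.3125  0.2079]
wrist cover 0.68 [ 0.3916 -0.466  -0.0005] [ 0.6091 -0.2688  0.2228] [[ 0.4236 -0.409   0.1584]
 [ 0.4799 -0.3379  0.162 ]
 [ 0.5328 -0.2841  0.2211]]
side cover 0.88 [ 0.412  -0.8029 -0.0043] [ 0.6423 -0.2686  0.2215] [[ 0.4171 -0.4277  0.0108]
 [ 0.4752 -0.3252  0.1355]
 [ 0.5475 -0.2755  0.2185]]
```

View pics/b4.png

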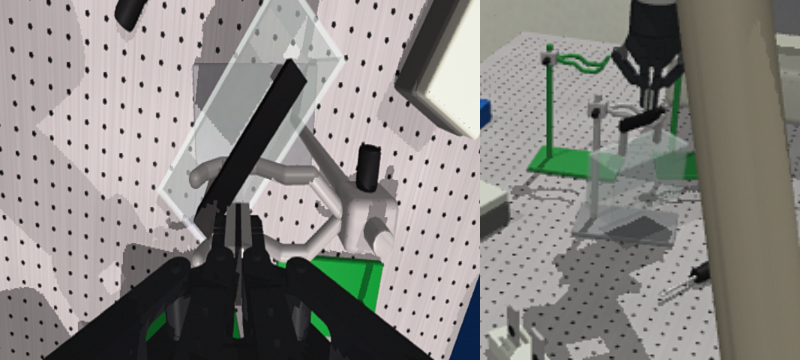

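step_arm:
  fingers: [1,1,1,1,1]
  travel:
    - [0,0,-0.08]
    - [0,0,-0.15]
    - [0,0,-0.3]
    - [0,0,-0.3]
    - [0,0,0]
  twist: [0,0,0,0,0]

```text
time_s: 12.7
position: [0.474, -0.3827, 0.2979]
tool_rot: [[-0.18, 0.984, 0.003], [0.984, 0.18, -0.004], [-0.005, 0.003, -1.0]]
ft_force: [-0.2, -0.6, -0.4]
grip_width: 0.0003
gripper_force: 0.0
```

```bash
python3 b4.py b5; sleep 0; python3 b4.py b6
```

```text
t 12.70 pos [ 0.474  -0.3827  0.2979] toolx yaw 100.37 F [-0.2439 -0.5535 -0.413 ] w 0.0003 gf 0.0 q6 -60.4 zaxis [ 0.0034 -0.004  -1.    ]
t 12.80 pos [ 0.4734 -0.3822  0.2947] toolx yaw 100.36 F [-0.5446  0.2083 -1.0683] w -0.0001 gf 0.0 q6 -60.4 zaxis [-0.0003  0.0005 -1.    ]
w [ 286  145   94  106 2415] mean [ 0.4764 -0.3478  0.2181] axis [-0.493  -0.8692 -0.037 ] ends [ 0.4959 -0.3134  0.2196] [ 0.4548 -0.3858  0.2165]
w [422 198  20  27 442] mean [ 0.5464 -0.3453  0.2148] axis [ 0.1689 -0.9849  0.0383] ends [ 0.5449 -0.3368  0.2145] [ 0.548  -0.3548  0.2152]
s [367 170  25  13 167] mean [ 0.4776 -0.3424  0.2148] axis [0.4909 0.8711 0.0127] ends [ 0.4536 -0.3849  0.2142] [ 0.4963 -0.3091  0.2153]
wrist cover 0.74 [ 0.3904 -0.4483 -0.0022] [ 0.5432 -0.2674  0.2228] [[ 0.4258 -0.4105  0.1582]
 [ 0.4801 -0.336   0.1624]
 [ 0.532  -0.278   0.2206]]
side cover 0.6 [ 0.4146 -0.7408 -0.0025] [ 0.6121 -0.2633  0.2237] [[ 0.4181 -0.3999  0.0662]
 [ 0.4735 -0.3161  0.1358]
 [ 0.5403 -0.267   0.218 ]]
t 12.90 pos [ 0.4733 -0.3821  0.294 ] toolx yaw 100.35 F [ 0.4983 -0.0609  0.3395] w -0.
[... 228 characters left out ...]
[ 0.4773 -0.3469  0.2164] axis [-0.4608 -0.8645  0.201 ] ends [ 0.4965 -0.311   0.2081] [ 0.458  -0.3831  0.2249]
w [426 201  19  28 454] mean [ 0.5469 -0.346   0.2168] axis [ 0.1858 -0.9821  0.0313] ends [ 0.5453 -0.3375  0.2166] [ 0.5488 -0.3556  0.2171]
s [367 168  25  21 198] mean [ 0.477  -0.3437  0.2098] axis [ 0.4624  0.8444 -0.2704] ends [ 0.4506 -0.3918  0.2252] [ 0.4956 -0.3097  0.199 ]
wrist cover 0.75 [ 0.3761 -0.514  -0.0012] [ 0.5738 -0.2774  0.2979] [[ 0.4201 -0.4257  0.1463]
 [ 0.4723 -0.3488  0.1641]
 [ 0.5247 -0.288   0.2242]]
side cover 0.76 [ 0.401  -0.8291 -0.0048] [ 0.6274 -0.2814  0.2281] [[ 0.4076 -0.4286  0.0102]
 [ 0.4635 -0.3432  0.1379]
 [ 0.5299 -0.2902  0.2167]]
```

View pics/b6.png

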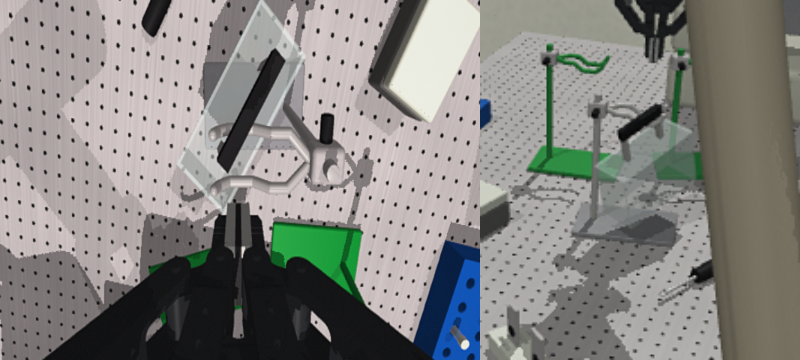

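step_arm:
  fingers: [0.3,0.3,0.3,0.3,0.3,0.3,0.3,0.3]
  travel:
    - [0,0,0]
    - [0,0,0]
    - [0,0,0]
    - [0,0,0]
    - [0.276,-0.07,0]
    - [0.276,-0.07,0]
    - [0,0,0]
    - [0,0,0]
  twist: [0.054,0.054,0.054,0.054,0,0,0,0]

```text
time_s: 14.1
position: [0.4874, -0.3277, 0.2949]
tool_rot: [[0.478, 0.879, -0.0], [0.879, -0.478, -0.0], [-0.0, -0.0, -1.0]]
ft_force: [-0.1, -0.2, 0.4]
grip_width: 0.03
gripper_force: 0.0
```

```bash
python3 b4.py b7|grep -v '^. \[4'; python3 b4.py b8|grep -v '^. \[4'
```

```text
t 14.10 pos [ 0.4874 -0.3277  0.2949] toolx yaw 61.46 F [-0.0824 -0.1964  0.4171] w 0.0300 gf 0.0 q6 -16.9 zaxis [-0.0002 -0.0001 -1.    ]
t 14.20 pos [ 0.4873 -0.3281  0.2948] toolx yaw 61.42 F [ 0.5402  0.7224 -0.8822] w 0.0302 gf 0.0 q6 -16.9 zaxis [-0.0003  0.0001 -1.    ]
w [392 212  30  28 492] mean [ 0.5478 -0.3463  0.2131] axis [-0.0158 -0.2888 -0.9573] ends [ 0.548  -0.344   0.2209] [ 0.5465 -0.3703  0.1337]
w [ 312  216   18  116 1900] mean [ 0.4791 -0.3468  0.2191] axis [-0.4879 -0.8703  0.0673] ends [ 0.4982 -0.3128  0.2165] [ 0.4569 -0.3863  0.2222]
s [366 169  26  16 179] mean [ 0.4776 -0.3431  0.2132] axis [ 0.4965  0.8649 -0.0732] ends [ 0.4549 -0.3826  0.2165] [ 0.4969 -0.3095  0.2104]
wrist cover 0.91 [ 0.3774 -0.5117 -0.0004] [ 0.5392 -0.2692  0.3003] [[ 0.4264 -0.4101  0.1565]
 [ 0.4819 -0.3333  0.1619]
 [ 0.529  -0.2784  0.2215]]
side cover 0.61 [ 0.4083 -0.4242  0.0581] [ 0.5401 -0.2666  0.2228] [[ 0.4128 -0.4024  0.0647]
 [ 0.4682 -0.3226  0.1346]
 [ 0.5326 -0.2727  0.2174]]
t 14.30 pos [ 0.4873 -0.328   0.2948] toolx yaw 61.42 F [-0.4701  0.1055 -0.0995] w 0.0
[... 225 characters left out ...]
48  -0.346   0.2133] axis [-0.0093 -0.2824 -0.9593] ends [ 0.5481 -0.3438  0.2209] [ 0.5472 -0.3696  0.1332]
w [ 308  215   22  117 2084] mean [ 0.478  -0.3462  0.2168] axis [-0.4966 -0.8499  0.1762] ends [ 0.4982 -0.3116  0.2097] [ 0.4565 -0.383   0.2245]
s [366 168  26  20 194] mean [ 0.4771 -0.3427  0.2101] axis [ 0.4998  0.8355 -0.2282] ends [ 0.4539 -0.3814  0.2207] [ 0.4975 -0.3086  0.2008]
wrist cover 0.53 [ 0.4129 -0.437   0.0096] [ 0.5438 -0.281   0.3164] [[ 0.4246 -0.4223  0.1461]
 [ 0.4842 -0.3432  0.1606]
 [ 0.5331 -0.291   0.2233]]
side cover 0.59 [ 0.4126 -0.8988 -0.0044] [ 0.6251 -0.2827  0.2254] [[ 0.4167 -0.5089  0.0071]
 [ 0.4726 -0.3451  0.1385]
 [ 0.5404 -0.2922  0.2167]]
```

step_arm:
  fingers: [0.3,0.3,0.3,0.3,0.3,1,1,1,1]
  travel:
    - [0,0.015,0.3]
    - [0,0,0.3]
    - [0,0,0.2]
    - [0,0,0.1]
    - [0,0,0.04]
    - [0,0,0]
    - [0,0,0]
    - [0,0,0]
    - [0,0,0]
  twist: [0,0,0,0,0,0,0,0,0]
  force: 110

```text
time_s: 15.62
position: [0.4888, -0.328, 0.2016]
tool_rot: [[0.478, 0.879, 0.0], [0.879, -0.478, -0.001], [-0.0, 0.001, -1.0]]
ft_force: [-2.8, 0.2, 3.6]
grip_width: 0.0084
gripper_force: 110.0
```

```bash
python3 b4.py b9|grep -v '^. \[4'
```

```text
t 15.62 pos [ 0.4888 -0.328   0.2016] toolx yaw 61.47 F [-2.807   0.2261  3.5869] w 0.0084 gf 110.01786153763533 q6 -16.8 zaxis [ 0.0003 -0.0006 -1.    ]
t 15.72 pos [ 0.4888 -0.328   0.2015] toolx yaw 61.47 F [-3.5238  2.0815  5.3827] w 0.0082 gf 110.12814106419683 q6 -16.8 zaxis [ 0.0003 -0.0006 -1.    ]
w [ 419  255   64   50 1357] mean [ 0.5478 -0.3453  0.2133] axis [-0.0138 -0.3573 -0.9339] ends [ 0.5479 -0.3423  0.2211] [ 0.5466 -0.3754  0.1346]
w [ 242  259  132  142 6435] mean [ 0.4874 -0.329   0.2258] axis [0.3796 0.778  0.5006] ends [ 0.4726 -0.3592  0.2063] [ 0.497  -0.3092  0.2385]
w [209 328  31   6  74] mean [ 0.468  -0.3036  0.2485] axis [ 0.8754 -0.4814  0.0453] ends [ 0.4632 -0.301   0.2483] [ 0.4718 -0.3058  0.2487]
w [395 328  33   7  85] mean [ 0.5204 -0.3323  0.2484] axis [ 0.8781 -0.4775 -0.0312] ends [ 0.5163 -0.3301  0.2485] [ 0.5253 -0.335   0.2482]
w [375 333  19  15 183] mean [ 0.5115 -0.3331  0.2466] axis [0.1087 0.3634 0.9253] ends [ 0.5072 -0.3474  0.2104] [ 0.5119 -0.3319  0.2498]
s [363 163  29  25 282] mean [ 0.4811 -0.3335  0.2223] axis [-0.482  -0.8527 -0.2015] ends [ 0.4947 -0.3094  0.228 ] [ 0.454  -0.3814  0.2109]
wrist cover 0.71 [ 0.3897 -0.4682 -0.0008] [ 0.5512 -0.2772  0.2772] [[ 0.4563 -0.3715  0.146 ]
 [ 0.4947 -0.3212  0.1538]
 [ 0.532  -0.2859  0.2204]]
side cover 0.84 [ 0.4076 -0.7116 -0.0025] [ 0.6235 -0.2778  0.2254] [[ 0.4123 -0.4165  0.0535]
 [ 0.4672 -0.3359  0.1348]
 [ 0.5341 -0.2844  0.216 ]]
```

step_arm:
  fingers: [1,1,1,1,1,1,1,1,1]
  travel:
    - [0,0,-0.06]
    - [0,0,-0.1]
    - [0,0,-0.07]
    - [0,0,-0.02]
    - [-0.06,-0.07,0]
    - [-0.12,-0.15,0]
    - [-0.12,-0.15,0]
    - [-0.1,-0.12,0]
    - [-0.03,-0.04,0]
  twist: [0,0,0,0,0,0,0,0,0]

```text
time_s: 16.95
position: [0.4208, -0.3407, 0.2261]
tool_rot: [[0.479, 0.878, -0.0], [0.878, -0.479, 0.0], [0.0, -0.0, -1.0]]
ft_force: [0.6, 0.0, -1.6]
grip_width: 0.0084
gripper_force: 109.1
```

```bash
python3 b4.py b10|grep -v '^. \[4'
```

```text
t 16.95 pos [ 0.4208 -0.3407  0.2261] toolx yaw 61.41 F [ 0.59    0.041  -1.6146] w 0.0084 gf 109.10918237641454 q6 -22.9 zaxis [-0.0001  0.0002 -1.    ]
t 17.05 pos [ 0.4215 -0.3406  0.2261] toolx yaw 61.44 F [-0.4006  0.0514 -2.5177] w 0.0085 gf 109.09540873020887 q6 -22.9 zaxis [ 0.0001  0.     -1.    ]
w [ 545  151   44   44 1282] mean [ 0.5466 -0.345   0.2161] axis [-0.1245  0.9882 -0.0892] ends [ 0.5486 -0.3607  0.2176] [ 0.5455 -0.3365  0.2154]
w [ 303  259   30  142 3355] mean [ 0.4166 -0.3481  0.2396] axis [-0.48   -0.8575  0.1851] ends [ 0.4302 -0.3237  0.2343] [ 0.4001 -0.3776  0.246 ]
w [274 291  18  20 261] mean [ 0.4111 -0.3281  0.2424] axis [ 0.0205 -0.0177 -0.9996] ends [ 0.411  -0.3279  0.2499] [ 0.4113 -0.3282  0.2329]
w [344 291  18  20 255] mean [ 0.4366 -0.3419  0.2424] axis [ 0.029  -0.0222  0.9993] ends [ 0.4363 -0.3417  0.2334] [ 0.4368 -0.3421  0.25  ]
s [393 166   7  15  70] mean [ 0.4284 -0.3306  0.234 ] axis [-0.2633  0.4842 -0.8344] ends [ 0.4343 -0.3414  0.2526] [ 0.4243 -0.3229  0.2208]
wrist cover 0.77 [ 0.3696 -0.4218  0.1691] [ 0.4719 -0.29    0.2645] [[ 0.3884 -0.3867  0.1715]
 [ 0.4269 -0.3331  0.1785]
 [ 0.4638 -0.2981  0.2444]]
side cover 0.73 [ 0.3233 -0.3022  0.0028] [ 0.3769 -0.2053  0.0267] [[ 0.3244 -0.2958  0.006 ]
 [ 0.3398 -0.2679  0.0192]
 [ 0.3724 -0.2166  0.026 ]]
```

step_arm:
  fingers: [1,1,1,1,1,1,1,1,1,1]
  travel:
    - [0.1,-0.033,0]
    - [0.2,-0.067,0]
    - [0.3,-0.1,0]
    - [0.35,-0.117,0]
    - [0.35,-0.117,0]
    - [0.3,-0.1,0]
    - [0.25,-0.083,0]
    - [0.2,-0.067,0]
    - [0.1,-0.033,0]
    - [0,0,0]
  twist: [0,0,0,0,0,0,0,0,0,0]

```text
time_s: 18.4
position: [0.4614, -0.1165, 0.2262]
tool_rot: [[0.476, 0.879, 0.0], [0.879, -0.476, -0.0], [-0.0, 0.0, -1.0]]
ft_force: [0.2, 0.3, -1.4]
grip_width: 0.0084
gripper_force: 109.2
```

step_arm:
  fingers: [1,1,1,1,1,1,1,1,1,1]
  travel:
    - [0,0,0]
    - [0,0,0.08]
    - [0,0,0.12]
    - [0,0,0.12]
    - [0,0,0.12]
    - [0,0,0.08]
    - [0,0,0.06]
    - [0,0,0.04]
    - [0,0,0.04]
    - [0,0,0]
  twist: [-0.03,-0.04,-0.04,-0.04,-0.04,-0.026,0,0,0,0]

```text
time_s: 19.65
position: [0.4614, -0.1173, 0.1599]
tool_rot: [[-0.179, 0.984, -0.0], [0.984, 0.179, 0.0], [0.0, -0.0, -1.0]]
ft_force: [-0.1, -0.9, -2.5]
grip_width: 0.0085
gripper_force: 109.1
```

```bash
python3 b4.py b11|grep -v '^. \[4'
```

```text
t 19.65 pos [ 0.4614 -0.1173  0.1599] toolx yaw 100.32 F [-0.0581 -0.8938 -2.5261] w 0.0085 gf 109.0921974554658 q6 -38.9 zaxis [-0.0003  0.0002 -1.    ]
t 19.75 pos [ 0.4615 -0.1173  0.1602] toolx yaw 100.34 F [-0.669  -0.2439 -1.9315] w 0.0084 gf 109.0933315269649 q6 -38.9 zaxis [ 0.0002 -0.0001 -1.    ]
wrist cover 0.65 [ 0.4118 -0.2076 -0.0002] [ 0.5369 -0.0696  0.2071] [[ 0.4298 -0.1578  0.1054]
 [ 0.4629 -0.1072  0.1125]
 [ 0.4967 -0.0749  0.1783]]
side cover 0.59 [ 0.4257 -0.3477 -0.0008] [ 0.5044 -0.0671  0.1721] [[ 0.43   -0.2164  0.012 ]
 [ 0.4592 -0.0931  0.1057]
 [ 0.496  -0.0723  0.1626]]
```

step_arm:
  fingers: [1,1,1,1,1]
  travel:
    - [0,0,0.04]
    - [0,0,0.04]
    - [0,0,0.03]
    - [0,0,0.03]
    - [0,0,0]
  twist: [0,0,0,0,0]

```text
time_s: 20.48
position: [0.4671, -0.1202, 0.1519]
tool_rot: [[-0.179, 0.984, 0.018], [0.984, 0.179, -0.009], [-0.012, 0.016, -1.0]]
ft_force: [6.7, -2.3, 38.4]
grip_width: 0.0085
gripper_force: 116.6
```

step_arm:
  fingers: [1,1,0.3,0.3,0.3,0.3]
  travel:
    - [0,0,-0.04]
    - [0,0,-0.01]
    - [0,0,0]
    - [0,0,0]
    - [0,0,0]
    - [0,0,-0.4]
  twist: [0,0,0,0,0,0]

```text
time_s: 21.22
position: [0.4603, -0.1167, 0.1893]
tool_rot: [[-0.18, 0.984, -0.006], [0.984, 0.18, 0.003], [0.004, -0.005, -1.0]]
ft_force: [0.4, -0.1, 0.3]
grip_width: 0.0297
gripper_force: 0.0
```

step_arm:
  fingers: [0,0,0]
  travel:
    - [-0.2,0,-0.4]
    - [0,0,-0.4]
    - [0,0,0]
  twist: [0,0,0]

```text
time_s: 21.6
position: [0.4658, -0.1375, 0.2733]
tool_rot: [[-0.179, 0.984, 0.005], [0.984, 0.179, -0.003], [-0.003, 0.004, -1.0]]
ft_force: [-0.2, 0.6, -0.3]
grip_width: 0.0425
gripper_force: 0.0
```

```bash
cat > b12.py <<'E'
import sys;from h import *
s=st();im,W,c=snap('wrist');cv2.imwrite('pics/%s.png'%sys.argv[1],im);p=s['position']
m=(im.max(-1)<80)&(abs(W[...,2]-.158)<.01)&(np.hypot(W[...,0]-.465,W[...,1]+.14)<.08)
k,l,t,_=cv2.connectedComponentsWithStats(m.astype(np.uint8));j=1+np.argmax(t[1:,4]);P=W[l==j];c0,sz,a=rect(P);print('bar',len(P),c0,sz,a,'zrange',np.percentile(P[:,2],[5,95]))
for r in models.trace('wrist','cover')[:1]:
    P=W[r['mask']];q=inlier(P[~np.isnan(P[:,0])],.1,.004);print('top',rect(q))
R=s['tool_rot'];d=c0-p[:2];print('to bar tool x,y mm',1000*R[:2,0]@d,1000*R[:2,1]@d)
E
python3 b12.py b12
```

```text
t 21.60 pos [ 0.4658 -0.1375  0.2733] toolx yaw 100.34 F [-0.2107  0.5916 -0.261 ] w 0.0425 gf 0.0 q6 -40.8 zaxis [ 0.0045 -0.0026 -1.    ]
bar 1322 [ 0.4707 -0.1672] (11.472826957702637, 84.51478576660156) 10.054709434509277 zrange [0.1553 0.1576]
top (array([ 0.4704, -0.1672]), (66.06500244140625, 152.13873291015625), 10.308683395385742)
to bar tool x,y mm -30.087188833923403 -0.5017838004840476
```

step_arm:
  fingers: [0.2,0.2,0.2,0.2,0.2,0.2,1,1,1,1]
  travel:
    - [-0.3,-0.005,0.2]
    - [0,0,0.4]
    - [0,0,0.35]
    - [0,0,0.2]
    - [0,0,0.14]
    - [0,0,0]
    - [0,0,0]
    - [0,0,0]
    - [0,0,0]
    - [0,0,0]
  twist: [0,0,0,0,0,0,0,0,0,0]
  force: 115

```text
time_s: 22.95
position: [0.4706, -0.1669, 0.143]
tool_rot: [[-0.18, 0.984, 0.002], [0.984, 0.18, -0.001], [-0.002, 0.002, -1.0]]
ft_force: [2.7, 1.1, 6.4]
grip_width: 0.0087
gripper_force: 114.0
```

step_arm:
  fingers: [1,1,1,1,1,1,1,1]
  travel:
    - [0,0,0]
    - [0,0,-0.05]
    - [0,0,-0.1]
    - [0,0,-0.2]
    - [0,0,-0.2]
    - [0,0,-0.2]
    - [0,0,-0.1]
    - [0,0,-0.07]
  twist: [0,0,0,0,0,0,0,0]

```text
time_s: 23.95
position: [0.4698, -0.1665, 0.2343]
tool_rot: [[-0.18, 0.984, -0.0], [0.984, 0.18, 0.0], [0.0, -0.0, -1.0]]
ft_force: [-0.7, 0.3, -1.7]
grip_width: 0.0088
gripper_force: 113.0
```

```bash
sed -e 's/.158)<.01/(p[2]+.016))<.015/' -e 's/-.465,W\[...,1\]+.14/-p[0],W[...,1]-p[1]/' b12.py > b13.py; sed -i 's/inlier.*004);print.*/P[~np.isnan(P[:,0])];print(q[:,2].max())/;/rect(q)/d' b13.py; cat >> b13.py <<'E'
for r in models.trace('wrist','cover')[:1]:
    P=W[r['mask']];P=P[~np.isnan(P[:,0])];P=P[abs(P[:,2]-p[2]+.043)<.022];m=np.median(P,0);A=np.c_[(P-m)[:,:2],np.ones(len(P))]
    for _ in range(6):
        co=np.linalg.lstsq(A,P[:,2]-m[2],rcond=None)[0];e=abs(A@co-(P[:,2]-m[2]));k=e<max(.003,np.median(e)*2);A=A[k];P=P[k]
    g=co[:2]@R[:2,:2];print('top plane tilt deg tool x,y',np.degrees(g),'z at tcp',m[2]+co@np.r_[p[:2]-m[:2],1],'tcp-z',p[2],len(P))
E
python3 b13.py b13
```

```text
t 23.95 pos [ 0.4698 -0.1665  0.2343] toolx yaw 100.35 F [-0.7052  0.3102 -1.6887] w 0.0088 gf 113.00394058227539 q6 -43.5 zaxis [-0.0003  0.0002 -1.    ]
bar 6169 [ 0.4679 -0.1681] (84.33160400390625, 34.996681213378906) 86.19815826416016 zrange [0.2452 0.2621]
0.273437544471573
to bar tool x,y mm -1.233766051168796 -2.1088453697384413
top plane tilt deg tool x,y [0.0608 0.2736] z at tcp 0.1926899179003237 tcp-z 0.2342832193012212 16100
```

step_arm:
  fingers: [1,1,1,1,1,1,1,1,1,1]
  travel:
    - [0,-0.1,0]
    - [0,-0.2,0]
    - [0,-0.25,0]
    - [-0.05,-0.22,0]
    - [-0.12,-0.14,0]
    - [-0.2,-0.06,0]
    - [-0.25,0,0]
    - [-0.28,0,0]
    - [-0.28,0,0]
    - [-0.26,0,0]
  twist: [0,0,0,0,0,0,0,0,0,0]

```text
time_s: 25.35
position: [0.3998, -0.3264, 0.2335]
tool_rot: [[-0.179, 0.984, -0.001], [0.984, 0.179, 0.001], [0.001, -0.001, -1.0]]
ft_force: [-0.1, -0.7, -3.6]
grip_width: 0.0087
gripper_force: 112.9
```

step_arm:
  fingers: [1,1,1,1,1,1,1,1]
  travel:
    - [-0.22,0,0]
    - [-0.18,0,0]
    - [-0.13,0,0]
    - [-0.08,0,0]
    - [-0.06,0,0.02]
    - [-0.02,0,0.03]
    - [0,0,0]
    - [0,0,0]
  twist: [0,0,0,0,0,0,0,0]

```text
time_s: 26.35
position: [0.4128, -0.3933, 0.2291]
tool_rot: [[-0.18, 0.984, 0.0], [0.984, 0.18, 0.0], [-0.0, 0.0, -1.0]]
ft_force: [0.3, -0.9, -2.4]
grip_width: 0.0085
gripper_force: 112.9
```

```bash
cat >> b13.py <<'E'
d=np.array([.4735,-.3818])-p[:2];print('to seat tool mm',1000*R[:2,0]@d,1000*R[:2,1]@d)
m=(abs(W[...,2]-.214)<.012)&(np.hypot(W[...,0]-.4735,W[...,1]+.3818)<.07)&(im.max(-1)>80)
Q=(W[m]-np.r_[p[:2],0])@np.c_[R[:,:2],[0,0,1]];Q=Q[(Q[:,1]>25)&(Q[:,1]<70)]
for lo in(28,34,40,46,52,58):
    q=Q[(Q[:,1]*1000>lo)&(Q[:,1]*1000<lo+6)] if 0 else Q[(Q[:,1]>lo/1000)&(Q[:,1]<lo/1000+.006)]
    a=q[q[:,0]>0,0]*1000;b=q[q[:,0]<0,0]*1000;print(lo,len(q),'prongs x',a.mean() if len(a) else 0,b.mean() if len(b) else 0,'z',q[:,2].max() if len(q) else 0)
E
sed -i 's/Q\[:,1\]>25)&(Q\[:,1\]<70/Q[:,1]>.025)\&(Q[:,1]<.07/' b13.py; python3 b13.py b14
```

```text
t 26.35 pos [ 0.4128 -0.3933  0.2291] toolx yaw 100.36 F [ 0.2876 -0.868  -2.407 ] w 0.0085 gf 112.93257594108582 q6 -65.9 zaxis [ 0.  0. -1.]
bar 4979 [ 0.411  -0.3956] (16.928062438964844, 85.31694030761719) 11.519688606262207 zrange [0.2425 0.2477]
0.2676957516151066
to bar tool x,y mm -1.9243594671648543 -2.164611507286689
top plane tilt deg tool x,y [0.0726 0.1787] z at tcp 0.18692962416460263 tcp-z 0.2291122191002437 16066
to seat tool mm 0.3859166247971899 61.75740129203194
28 0 prongs x 0 0 z 0
34 361 prongs x 19.858106698795883 -15.744330229942733 z 0.2217148115810896
40 279 prongs x 20.92908713325203 -14.779357681041203 z 0.22044536352762523
46 266 prongs x 20.18071739828025 -15.365105904726798 z 0.21098396850542056
52 266 prongs x 19.701321096716033 -16.143328917770145 z 0.2059335236917941
58 277 prongs x 19.6452134573446 -16.245955485732456 z 0.20635107625158067
```

step_arm:
  fingers: [1,1,1,1,1,1,1,1,1,1]
  travel:
    - [0.015,0.08,0]
    - [0,0.14,0]
    - [0,0.16,0]
    - [0,0.13,0]
    - [0,0.08,0]
    - [0,0.03,0]
    - [0,0,0.05]
    - [0,0,0.1]
    - [0,0,0.07]
    - [0,0,0.02]
  twist: [0,0,0,0,0,0,0,0,0,0]

```text
time_s: 27.75
position: [0.4731, -0.3808, 0.2047]
tool_rot: [[-0.179, 0.984, -0.001], [0.984, 0.179, 0.001], [0.001, -0.001, -1.0]]
ft_force: [-3.2, 3.7, 4.4]
grip_width: 0.0088
gripper_force: 113.7
```

```bash
python3 b13.py b15 | head -6
```

```text
t 27.75 pos [ 0.4731 -0.3808  0.2047] toolx yaw 100.33 F [-3.2224  3.6989  4.4177] w 0.0088 gf 113.70041012763977 q6 -60.3 zaxis [-0.0009  0.0008 -1.    ]
bar 4959 [ 0.471  -0.3832] (17.00287437438965, 85.65745544433594) 9.514020919799805 zrange [0.2186 0.223 ]
0.2435198653672604
to bar tool x,y mm -2.006383867648252 -2.5048429516987776
top plane tilt deg tool x,y [0.0729 0.2163] z at tcp 0.16263613647894828 tcp-z 0.20466851052298532 14561
to seat tool mm -1.0296948942159783 0.2146749514709878
```

step_arm:
  fingers: [0.5,0.5,0.5,0.5,0.5,0.5,0.5]
  travel:
    - [0,0,0]
    - [0,0,0]
    - [0,0,-0.05]
    - [0,0,-0.15]
    - [0,0,-0.3]
    - [0,0,-0.4]
    - [0,0,0]
  twist: [0,0,0,0,0,0,0]

```text
time_s: 28.78
position: [0.4741, -0.3815, 0.2995]
tool_rot: [[-0.18, 0.984, 0.005], [0.984, 0.18, -0.006], [-0.007, 0.004, -1.0]]
ft_force: [-0.8, 0.0, 0.3]
grip_width: 0.0212
gripper_force: 0.0
```

```bash
cat > b16.py <<'E'
from h import *
st()
for n in('wrist','side'):
    im,w,c=snap(n);cv2.imwrite('pics/b16%s.png'%n,im)
    m=(im.max(-1)<70)&(np.abs(w[...,2]-.215)<.025)&(np.hypot(w[...,0]-.4735,w[...,1]+.38)<.055)
    k,l,t,_=cv2.connectedComponentsWithStats(m.astype(np.uint8));j=1+np.argmax(t[1:,4]);P=w[l==j];P=P[P[:,2]>np.percentile(P[:,2],30)];print(n,len(P),rect(P),P[:,2].mean(),np.linalg.svd(P-P.mean(0),full_matrices=False)[2][0])
# slides in rack via side
    for q in('slide','blank','rack','label'):
        for r in models.trace(n,q)[:2]:
            P=w[r['mask']];P=P[~np.isnan(P[:,0])];print(n,q,round(r['confidence'],2),r['point'],np.median(P,0),P[:,2].max())
E
python3 b16.py
```

```text
t 28.77 pos [ 0.4741 -0.3815  0.2995] toolx yaw 100.35 F [-0.7538  0.0164  0.3359] w 0.0212 gf 0.0 q6 -60.3 zaxis [ 0.0051 -0.006  -1.    ]
wrist 1294 (array([ 0.4726, -0.3816]), (11.368110656738281, 83.54622650146484), 9.90278434753418) 0.21844315766405506 [ 0.1782 -0.984  -0.0029]
wrist rack 0.62 [563.2, 139.8] [ 0.7258 -0.2646  0.059 ] 0.0624288807612689
side 58 (array([ 0.4736, -0.3809]), (11.59695053100586, 81.20242309570312), 11.06396770477295) 0.21941083327865016 [-0.183   0.9831 -0.0095]
side slide 0.54 [308.4, 287.8] [ 0.5359 -0.0023  0.0449] 0.08644522745251637
side blank 0.64 [321.3, 306.4] [0.4825 0.0394 0.0599] 0.08694888579349858
side blank 0.47 [271.8, 265.2] [ 0.6924 -0.0915  0.0167] 0.0224896993512399
side rack 0.91 [313.0, 312.8] [0.5036 0.0335 0.0243] 0.031248201065298464
```

step_arm:
  fingers: [0,0,0,0,0,0]
  travel:
    - [0.56,0.09,0]
    - [0.56,0.09,0]
    - [0.56,0.09,0]
    - [0.56,0.09,0]
    - [0.56,0.09,0]
    - [0.56,0.09,0]
  twist: [0,0,0,0,0,0]

```text
time_s: 30.02
position: [0.4659, -0.039, 0.2951]
tool_rot: [[-0.179, 0.984, 0.0], [0.984, 0.179, -0.0], [-0.0, 0.0, -1.0]]
ft_force: [0.1, 0.9, -0.3]
grip_width: 0.0427
gripper_force: 0.0
```

step_arm:
  fingers: [0,0,0,0,0,0]
  travel:
    - [0,0,0.04]
    - [0,0,0.04]
    - [0,0,0.04]
    - [0,0,0.04]
    - [0,0,0.04]
    - [0,0,0]
  twist: [0.053,0.053,0.053,0.053,0.053,0]

```text
time_s: 30.78
position: [0.4661, -0.0406, 0.2748]
tool_rot: [[0.606, 0.796, -0.001], [0.796, -0.606, 0.0], [-0.0, -0.001, -1.0]]
ft_force: [-0.3, 0.3, -0.6]
grip_width: 0.0429
gripper_force: 0.0
```

```bash
cat > s1.py <<'E'
import sys;from h import *
s=st();im,W,c=snap('wrist');a=np.radians(142.4);ry=np.array([np.cos(a),np.sin(a)]);rx=np.array([np.sin(a),-np.cos(a)])
L=W[...,:2]-np.array([.5113,.0154]);X=L@rx;Y=L@ry;Z=W[...,2]
for sy in(.033,-.033):
    m=(abs(X)<.012)&(abs(Y-sy)<.022)&(Z>.06)
    print('slot',sy,'n',m.sum(),'top z',np.percentile(Z[m],98) if m.sum() else 0)
    mt=m&(Z>.0815);P=np.c_[X[mt],Y[mt]-sy,Z[mt]]*1000;print(' top',len(P),P.min(0),P.max(0),np.median(P,0))
    for lo in range(-15,15,3):
        k=m&(Y-sy>lo/1000)&(Y-sy<lo/1000+.003);
        if k.sum():print('  y',lo,k.sum(),'zmax %.4f'%Z[k].max(),'xmed %.1f'%(1000*np.median(X[k])),im[k].mean(0).round())
m=(abs(X)<.05)&(abs(Y)<.08)&(abs(Z-.026)<.004);print('rack',rect(W[m]))
f=240/np.tan(np.radians(c['vertical_fov']/2));v,u=np.where((abs(X)<.03)&(abs(Y)<.08)&(Z>.02))
cv2.imwrite('pics/%s.png'%sys.argv[1],cv2.resize(im[v.min()-10:v.max()+10,u.min()-10:u.max()+10],(700,500)))
print(v.min(),v.max(),u.min(),u.max())
E
python3 s1.py s1
```

```text
t 30.77 pos [ 0.4661 -0.0406  0.2748] toolx yaw 52.73 F [-0.3333  0.3494 -0.6429] w 0.0429 gf 0.0 q6 17.7 zaxis [-0.0006  0.0002 -1.    ]
slot 0.033 n 173 top z 0.08625269352590643
 top 163 [ -4.0668 -12.1608  81.8292] [ 0.7204 13.735  86.3742] [-2.036   1.1093 84.741 ]
  y -15 9 zmax 0.0820 xmed -1.2 [84. 83. 88.]
  y -12 20 zmax 0.0864 xmed -1.6 [154. 155. 164.]
  y -9 18 zmax 0.0860 xmed -1.6 [158. 158. 167.]
  y -6 18 zmax 0.0862 xmed -1.6 [164. 163. 173.]
  y -3 19 zmax 0.0859 xmed -1.2 [162. 161. 171.]
  y 0 22 zmax 0.0863 xmed -2.1 [160. 160. 169.]
  y 3 18 zmax 0.0856 xmed -1.2 [165. 165. 174.]
  y 6 19 zmax 0.0863 xmed -2.2 [164. 166. 175.]
  y 9 18 zmax 0.0860 xmed -1.7 [171. 172. 182.]
  y 12 12 zmax 0.0857 xmed -1.7 [174. 174. 182.]
slot -0.033 n 163 top z 0.08606404884120199
 top 119 [-3.5803 -4.8146 83.0881] [ 1.1408 13.5013 86.5404] [-1.6103  3.8875 84.7593]
  y -12 18 zmax 0.0799 xmed -1.1 [174. 176. 184.]
  y -9 18 zmax 0.0796 xmed -1.2 [165. 165. 175.]
  y -6 12 zmax 0.0862 xmed -1.2 [164. 165. 174.]
  y -3 20 zmax 0.0864 xmed -1.6 [164. 164. 173.]
  y 0 21 zmax 0.0859 xmed -0.7 [162. 162. 171.]
  y 3 19 zmax 0.0857 xmed -0.8 [165. 165. 175.]
  y 6 17 zmax 0.0861 xmed -1.7 [167. 167. 177.]
  y 9 18 zmax 0.0865 xmed -1.3 [164. 164. 174.]
  y 12 20 zmax 0.0855 xmed -1.3 [139. 139. 147.]
rack (array([0.5096, 0.0147]), (45.55573272705078, 130.1100311279297), 52.74589538574219)
117 159 260 377
```

View pics/s1.png

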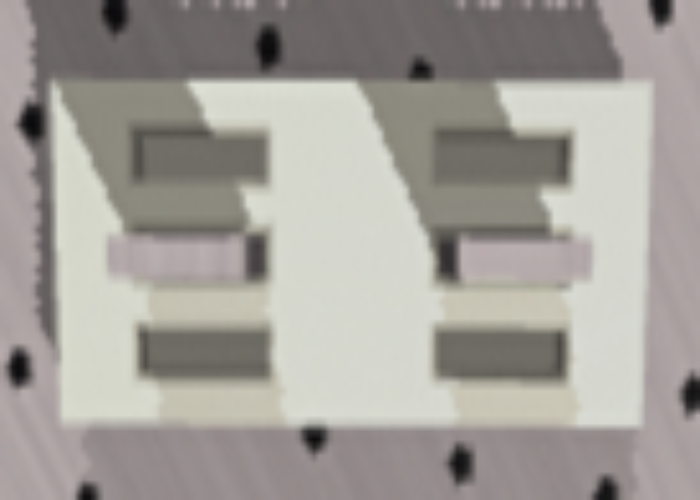

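step_arm:
  fingers: [0,0,0,0,0,0,0,0]
  travel:
    - [0.35,0.17,0.2]
    - [0.355,0.177,0.3]
    - [0,0,0.45]
    - [0,0,0.5]
    - [0,0,0.45]
    - [0,0,0.35]
    - [0,0,0.21]
    - [0,0,0]
  twist: [0,0,0,0,0,0,0,0]
  force: 30

```text
time_s: 31.82
position: [0.5361, -0.0056, 0.0281]
tool_rot: [[0.605, 0.796, -0.003], [0.796, -0.605, 0.001], [-0.001, -0.002, -1.0]]
ft_force: [-0.1, 0.5, 0.0]
grip_width: 0.0423
gripper_force: 0.0
```

step_arm:
  fingers: [1,1,1,1,1]
  travel:
    - [0,0,0]
    - [0,0,0]
    - [0,0,0]
    - [0,0,0]
    - [0,0,0]
  twist: [0,0,0,0,0]
  force: 30

```text
time_s: 32.45
position: [0.5372, -0.0058, 0.03]
tool_rot: [[0.606, 0.795, 0.002], [0.795, -0.606, -0.0], [0.001, 0.002, -1.0]]
ft_force: [-0.5, -0.7, 7.4]
grip_width: 0.0255
gripper_force: 32.0
```

step_arm:
  fingers: [1,1,1,1,1,1,1]
  travel:
    - [0,0,-0.06]
    - [0,0,-0.08]
    - [0,0,0]
    - [0.05,0,0]
    - [0.05,0,0]
    - [0.03,0,-0.01]
    - [0,0,0]
  twist: [0,0,0,0,0,0,0]
  force: 20

```text
time_s: 33.33
position: [0.5433, 0.0038, 0.0432]
tool_rot: [[0.606, 0.795, -0.004], [0.795, -0.606, -0.002], [-0.004, -0.002, -1.0]]
ft_force: [-4.8, -7.0, -1.8]
grip_width: 0.0251
gripper_force: 31.6
```

```bash
cat > s2.py <<'E'
import sys;from h import *
s=st();p=s['position'];R=s['tool_rot']
# slide points: side camera, in tool frame
im,W,c=snap('side');im2,W2,c2=snap('wrist')
for n,i,w in(('side',im,W),('wrist',im2,W2)):
    Q=(w-p)@R;m=(abs(Q[...,1])<.0105)&(abs(Q[...,0])<.07)&(Q[...,2]<.05)&(Q[...,2]>-.065)&(w[...,2]>float(sys.argv[1]))
    P=Q[m]*1000
    if len(P)<10:print(n,len(P));continue
    q=P.mean(0);u,sv,vt=np.linalg.svd((P-q)[:,[0,2]],full_matrices=False);a=(P-q)[:,[0,2]]@vt[0]
    print(n,len(P),'mean',q,'dir xz',vt[0],'angle from horiz',np.degrees(np.arctan2(-vt[0][1],vt[0][0])),'ends',q[[0,2]]+vt[0]*np.percentile(a,2),q[[0,2]]+vt[0]*np.percentile(a,98),'min/max',P.min(0),P.max(0))
np.savez('s2.npz',W=W,W2=W2,p=p,R=R)
cv2.imwrite('pics/%s.png'%sys.argv[2],np.hstack([cv2.resize(im[230:350,250:370],(480,480)),cv2.resize(im2[150:400,200:450],(320,480))]))
E
python3 s2.py .03 s2
```

```text
t 33.33 pos [0.5433 0.0038 0.0432] toolx yaw 52.69 F [-4.8149 -7.042  -1.7587] w 0.0251 gf 31.59095048904419 q6 25.4 zaxis [-0.0041 -0.0018 -1.    ]
side 8
wrist 4055 mean [  1.3963  -0.336  -33.654 ] dir xz [ 0.1662 -0.9861] angle from horiz 80.43232264967558 ends [-5.939   9.8639] [  4.9648 -54.8251] min/max [ -7.5891 -10.4983 -56.2444] [ 7.0342 10.4856 13.138 ]
```

step_arm:
  fingers: [1,1,1,1,1]
  travel:
    - [0.05,0,0]
    - [0.05,0,-0.005]
    - [0.05,0,-0.005]
    - [0.04,0,0]
    - [0,0,0]
  twist: [0,0,0,0,0]
  force: 20

```text
time_s: 34.05
position: [0.5563, 0.0201, 0.0449]
tool_rot: [[0.606, 0.795, 0.0], [0.795, -0.606, 0.0], [0.0, 0.0, -1.0]]
ft_force: [0.3, 0.0, -0.3]
grip_width: 0.0256
gripper_force: 31.3
```

```bash
python3 s2.py .03 s3
```

```text
t 34.05 pos [0.5563 0.0201 0.0449] toolx yaw 52.67 F [ 0.2819  0.0384 -0.2776] w 0.0256 gf 31.289173364639282 q6 27.2 zaxis [ 0.0003  0.0002 -1.    ]
side 6
wrist 2327 mean [  1.7025  -0.3545 -37.1038] dir xz [ 0.3711 -0.9286] angle from horiz 68.21875379866515 ends [-17.3734  10.6347] [  8.0873 -53.0821] min/max [-20.5009 -10.4716 -54.8114] [10.0133 10.4919 14.7428]
```

step_arm:
  fingers: [1,1,1,1,1,1,1,1,1]
  travel:
    - [0,0,-0.06]
    - [0.03,-0.14,0]
    - [0.05,-0.145,0]
    - [0,0,0.08]
    - [0,0,0.08]
    - [0,0,0.07]
    - [0,0,0.06]
    - [0,0,0.05]
    - [0,0,0]
  twist: [0,0,0,0,0,0,0,0,0]
  force: 20

```text
time_s: 35.28
position: [0.5415, 0.0451, 0.0192]
tool_rot: [[0.607, 0.795, 0.009], [0.795, -0.607, 0.002], [0.007, 0.006, -1.0]]
ft_force: [5.1, 13.4, 18.6]
grip_width: 0.0258
gripper_force: 32.9
```

```bash
python3 s2.py .029 s4
```

```text
t 35.27 pos [0.5415 0.0451 0.0192] toolx yaw 52.64 F [ 5.1414 13.393  18.632 ] w 0.0258 gf 32.85346448421478 q6 29.4 zaxis [ 0.0093  0.0021 -1.    ]
side 51 mean [ 21.827   -0.4951 -49.7971] dir xz [-0.8054  0.5927] angle from horiz -143.64851698628374 ends [ 31.9238 -57.228 ] [  4.9463 -37.3737] min/max [ -8.5496 -10.4118 -58.9505] [ 33.3794  10.1251 -26.1354]
wrist 5159 mean [ 11.54    -0.3077 -43.0519] dir xz [-0.8007  0.5991] angle from horiz -143.1955562032134 ends [ 30.4884 -57.2294] [-27.4967 -13.844 ] min/max [-30.4699 -10.4963 -58.3733] [ 32.892   10.4799 -10.1487]
```

step_arm:
  fingers: [1,1,1,1,1,1,1,1,1]
  travel:
    - [0,0,-0.15]
    - [0.17,0,-0.05]
    - [0.17,0,0]
    - [0,0,0.1]
    - [0,0,0.1]
    - [0,0,0.05]
    - [0,0,0.04]
    - [0,0,0.03]
    - [0,0,0]
  twist: [0,0,0,0,0,0,0,0,0]
  force: 20

```text
time_s: 36.5
position: [0.5588, 0.0704, 0.005]
tool_rot: [[0.607, 0.795, -0.0], [0.795, -0.607, 0.0], [-0.0, -0.0, -1.0]]
ft_force: [-0.1, 0.4, 0.4]
grip_width: 0.0253
gripper_force: 31.5
```

```bash
python3 s2.py .004 s5
```

```text
t 36.50 pos [0.5588 0.0704 0.005 ] toolx yaw 52.64 F [-0.0651  0.3995  0.4262] w 0.0253 gf 31.531993746757507 q6 32.5 zaxis [-0.0001  0.     -1.    ]
side 134 mean [-25.374   -0.8104 -29.0202] dir xz [ 0.9352 -0.354 ] angle from horiz 20.73272383187698 ends [-66.3065 -13.5263] [ 33.5054 -51.3073] min/max [-69.9775 -10.4988 -57.8878] [69.1963 10.2883  0.7989]
wrist 5589 mean [  5.1305  -0.276  -39.3893] dir xz [-0.8234  0.5674] angle from horiz -145.42968103818734 ends [ 30.7266 -57.0273] [-50.8764  -0.7955] min/max [-52.5272 -10.491  -59.5265] [32.7174 10.4924  0.9461]
```

step_arm:
  fingers: [1,0.3,0.3,0.3,0.3]
  travel:
    - [0,0,0.03]
    - [0,0,0]
    - [0,0,0]
    - [0,0,0]
    - [0,0,0]
  twist: [0,0,0,0,0]

```text
time_s: 37.22
position: [0.5589, 0.0704, 0.0021]
tool_rot: [[0.607, 0.795, 0.0], [0.795, -0.607, -0.0], [0.0, 0.0, -1.0]]
ft_force: [-1.1, -1.3, 0.1]
grip_width: 0.0297
gripper_force: 0.0
```

```bash
cat > s6.py <<'E'
import sys;from h import *
s=st();p=s['position'];R=s['tool_rot'];im,W,c=snap('wrist');cv2.imwrite('pics/%s.png'%sys.argv[1],im)
Q=(W-p)@R*1000;H=W[...,2]*1000
m=(abs(Q[...,1])<18)&(abs(Q[...,0])<95)&(H<float(sys.argv[2]))&(H>2.5)
k,l,t,_=cv2.connectedComponentsWithStats(m.astype(np.uint8))
for j in range(1,k):
    if t[j,4]>80:
        P=Q[l==j];h=H[l==j];r=cv2.minAreaRect(P[:,:2].astype(np.float32));print(t[j],'xmin/max',np.percentile(P,[1,99],axis=0)[:,:2],r,'h',np.percentile(h,[5,50,95]))
        for x0 in range(-80,90,10):
            a=(P[:,0]>x0)&(P[:,0]<x0+10)
            if a.sum()>5:print('   x',x0,a.sum(),'h %.1f'%np.median(h[a]),'y',P[a,1].min().round(1),P[a,1].max().round(1),im[l==j][a].mean(0).round())
E
python3 s6.py s6 60
```

```text
t 37.23 pos [0.5589 0.0704 0.0021] toolx yaw 52.65 F [-1.0688 -1.2617  0.0857] w 0.0297 gf 0.0 q6 32.5 zaxis [ 0.0001 -0.     -1.    ]
[ 287  197   61  156 8671] xmin/max [[-27.4574 -12.8505]
 [ 47.2694  12.601 ]] ((9.443214416503906, -0.12011909484863281), (76.8226089477539, 26.104503631591797), 0.22006134688854218) h [4.6915 5.7059 6.6962]
   x -30 802 h 5.6 y -13.3 12.8 [194. 194. 206.]
   x -20 1014 h 5.6 y -13.2 12.7 [201. 201. 213.]
   x -10 1045 h 5.6 y -13.0 12.9 [181. 181. 192.]
   x 0 1137 h 5.8 y -13.2 12.7 [85. 85. 90.]
   x 10 1195 h 5.6 y -13.0 12.9 [117. 116. 123.]
   x 20 1250 h 5.8 y -13.1 13.0 [129. 140. 145.]
   x 30 1342 h 5.9 y -12.8 12.9 [132. 147. 151.]
   x 40 886 h 5.8 y -13.0 12.9 [134. 148. 153.]
[ 258  281   29   95 1451] xmin/max [[-11.0323 -17.9415]
 [ 11.9894 -14.8027]] ((0.48778533935546875, -16.294225692749023), (3.2934086322784424, 24.345048904418945), 89.756103515625) h [ 9.614  37.3777 56.4185]
   x -20 51 h 34.5 y -17.0 -14.8 [91. 92. 97.]
   x -10 408 h 37.3 y -17.0 -14.7 [35. 35. 36.]
   x 0 509 h 39.6 y -18.0 -14.7 [33. 33. 34.]
   x 10 483 h 36.1 y -18.0 -14.7 [38. 38. 38.]
[ 349  281   30   95 1441] xmin/max [[-11.0448  14.8325]
 [ 11.9072  17.9293]] ((0.4766511917114258, 16.236610412597656), (24.232009887695312, 3.2273669242858887), 0.8775478005409241) h [ 9.4832 37.4973 55.9525]
   x -20 48 h 34.4 y 14.8 17.3 [60. 61. 64.]
   x -10 413 h 37.5 y 14.8 16.8 [20. 19. 20.]
   x 0 497 h 39.3 y 14.7 17.9 [27. 26. 27.]
   x 10 483 h 35.9 y 14.8 18.0 [42. 41. 42.]
[282 386  72  15 742] xmin/max [[-52.0964 -17.448 ]
 [-49.9586  17.5145]] ((-50.9134635925293, 0.02413177490234375), (2.885131597518921, 35.89508819580078), 1.557453989982605) h [ 2.9335  6.3053 10.3198]
   x -60 730 h 6.3 y -17.9 18.0 [ 90.  98. 100.]
   x -50 12 h 6.4 y -16.8 11.7 [ 90.  97. 100.]
```

step_arm:
  fingers: [0.3,0.3,0.3]
  travel:
    - [0,0,0.02]
    - [0,0,0.01]
    - [0,0,0]
  twist: [0,0,0]

```text
time_s: 37.65
position: [0.5589, 0.0704, -0.0004]
tool_rot: [[0.607, 0.795, 0.0], [0.795, -0.607, -0.0], [0.0, 0.0, -1.0]]
ft_force: [-3.1, -0.5, 6.9]
grip_width: 0.0296
gripper_force: 3.5
```

step_arm:
  fingers: [1,1,1,1]
  travel:
    - [0,0,0]
    - [0,0,0]
    - [0,0,0]
    - [0,0,0]
  twist: [0,0,0,0]
  force: 45

```text
time_s: 38.15
position: [0.5593, 0.0704, 0.0001]
tool_rot: [[0.607, 0.795, 0.001], [0.795, -0.607, -0.0], [0.001, 0.001, -1.0]]
ft_force: [-1.6, 0.2, 10.1]
grip_width: 0.0244
gripper_force: 46.9
```

step_arm:
  fingers: [1,1,1,1,1,1,1]
  travel:
    - [0,0,-0.02]
    - [0,0,-0.05]
    - [0,0,-0.15]
    - [0,0,-0.3]
    - [0,0,-0.35]
    - [0,0,-0.2]
    - [0,0,0]
  twist: [0,0,0,0,0,0,0]

```text
time_s: 39.02
position: [0.5596, 0.0704, 0.108]
tool_rot: [[0.607, 0.795, 0.004], [0.795, -0.607, -0.0], [0.002, 0.003, -1.0]]
ft_force: [0.0, -0.1, -0.9]
grip_width: 0.0243
gripper_force: 44.2
```

```bash
cat > s7.py <<'E'
import sys;from h import *
s=st();p=s['position'];R=s['tool_rot'];im,W,c=snap('wrist');cv2.imwrite('pics/%s.png'%sys.argv[1],im)
Q=(W-p)@R*1000
m=(abs(Q[...,1])<13.5)&(abs(Q[...,0])<60)&(Q[...,2]<10)&(Q[...,2]>-25)
k,l,t,_=cv2.connectedComponentsWithStats(m.astype(np.uint8));j=1+np.argmax(t[1:,4]);P=Q[l==j];r=cv2.minAreaRect(P[:,:2].astype(np.float32))
co=np.linalg.lstsq(np.c_[P[:,:2],np.ones(len(P))],P[:,2],rcond=None)[0]
print(len(P),r,'z(tool,+down) plane: slopes deg',np.degrees(co[:2]),'z at 0',co[2],'x range',np.percentile(P[:,0],[.5,99.5]))
lx=r[0][0]+26;lab=p+R@np.array([lx,r[0][1],co@[lx,r[0][1],1]])/1000;print('label x',lx,'world',lab)
print('notch: y of points x>end-6:',np.percentile(P[P[:,0]>P[:,0].max()-5,1],[1,99]))
for n in('wrist','top','side'):
    if n!='wrist':i2,w2,c2=snap(n)
    else:i2,w2,c2=im,W,c
    for q,z in(('read_spot',.11),('reader',.01)):
        print(n,q,[(round(x['confidence'],2),ray(c2,x['point'],z)) for x in models.landmark_of(n,q)[:1]])
    m=(i2.max(-1)<75)&(abs(w2[...,2]-.01)<.006)&(np.hypot(w2[...,0]-.54,w2[...,1]-.372)<.11)
    m=cv2.morphologyEx(m.astype(np.uint8),cv2.MORPH_CLOSE,np.ones((5,5)));k,l,t,_=cv2.connectedComponentsWithStats(m)
    if k>1:
        j=1+np.argmax(t[1:,4]);P2=w2[(l==j)];P2=P2[~np.isnan(P2[:,0])&(abs(P2[:,2]-.01)<.006)];print(n,'mat',len(P2),rect(P2))
E
python3 s7.py s7
```

```text
t 39.02 pos [0.5596 0.0704 0.108 ] toolx yaw 52.65 F [ 0.0098 -0.0588 -0.9095] w 0.0243 gf 44.21712934970856 q6 32.5 zaxis [ 0.0039 -0.0003 -1.    ]
9329 ((8.989707946777344, 0.007672309875488281), (26.970277786254883, 76.82737731933594), 89.94935607910156) z(tool,+down) plane: slopes deg [ 0.8444 -0.6306] z at 0 -4.9742937653624 x range [-28.4764  47.1744]
label x 34.989707946777344 world [0.5808 0.0982 0.1125]
notch: y of points x>end-6: [-13.2459   5.1193]
wrist read_spot []
wrist reader []
top read_spot [(0.68, array([0.5369, 0.365 , 0.11  ]))]
top reader [(0.74, array([0.5335, 0.3696, 0.01  ]))]
top mat 1450 (array([0.5312, 0.3686]), (123.55086517333984, 121.12611389160156), 78.68057250976562)
side read_spot [(0.57, array([0.5406, 0.3725, 0.11  ]))]
side reader [(0.93, array([0.5422, 0.3766, 0.01  ]))]
side mat 3563 (array([0.5355, 0.3752]), (112.17243957519531, 126.60005187988281), 77.80332946777344)
```

step_arm:
  fingers: [1,1,1,1,1,1,1,1,1,1]
  travel:
    - [0,0,0]
    - [0,0,0]
    - [0,0,0]
    - [0.2,-0.09,0]
    - [0.35,-0.16,0]
    - [0.45,-0.21,0]
    - [0.4,-0.18,0]
    - [0.3,-0.14,0]
    - [0.16,-0.07,0]
    - [0,0,0]
  twist: [-0.047,-0.047,-0.047,0,0,0,0,0,0,0]

```text
time_s: 40.72
position: [0.5142, 0.2704, 0.1058]
tool_rot: [[0.206, 0.979, -0.0], [0.979, -0.206, -0.0], [-0.0, -0.0, -1.0]]
ft_force: [-1.2, -0.9, -1.4]
grip_width: 0.0239
gripper_force: 44.2
```

```bash
cat > s8.py <<'E'
import sys;from h import *
s=st();p=s['position'];R=s['tool_rot'];im,W,c=snap('wrist');cv2.imwrite('pics/%s.png'%sys.argv[1],im)
D=np.hypot(W[...,0]-.537,W[...,1]-.372)
flat=(abs(W[...,2]-.01)<.006)&(D<.035)
g=im.mean(-1);bg=np.median(g[flat]);b=flat&(g>bg+35);print('mat bg',bg,flat.sum(),b.sum())
if b.sum()>5:
    k,l,t,_=cv2.connectedComponentsWithStats(b.astype(np.uint8))
    for j in range(1,k):
        if t[j,4]>8:print('bright',t[j],W[l==j].mean(0),rect(W[l==j]))
for q,z in(('read_spot',.11),('reader',.01)):print(q,[(round(x['confidence'],2),ray(c,x['point'],z)) for x in models.landmark_of('wrist',q)[:1]])
m=(g<75)&(abs(W[...,2]-.01)<.006)&(D<.11);P2=W[m];print('mat',len(P2),rect(P2),W[flat][:,2].mean())
E
python3 s8.py s8; python3 s7.py s9 | head -4
```

```text
t 40.73 pos [0.5142 0.2704 0.1058] toolx yaw 78.10 F [-1.1577 -0.8594 -1.3666] w 0.0239 gf 44.21514630317688 q6 28.0 zaxis [-0.0001 -0.0002 -1.    ]
mat bg 20.666666666666668 9755 227
bright [300  56  39  42 227] [0.538  0.3767 0.0108] (array([0.5382, 0.3767]), (18.03614616394043, 17.58098030090332), 33.431114196777344)
read_spot [(0.7, array([0.5375, 0.3769, 0.11  ]))]
reader [(0.59, array([0.538 , 0.3757, 0.01  ]))]
mat 26578 (array([0.5358, 0.3691]), (103.70146179199219, 110.9759521484375), 77.79041290283203) 0.010573548771105635
t 40.88 pos [0.5147 0.2689 0.1059] toolx yaw 77.96 F [ 0.2027 -0.3095 -0.8143] w 0.0242 gf 44.21489596366882 q6 28.0 zaxis [-0.0001 -0.0003 -1.    ]
9285 ((9.477497100830078, 0.008402824401855469), (26.991788864135742, 76.93255615234375), 89.43376159667969) z(tool,+down) plane: slopes deg [ 0.6016 -0.1262] z at 0 -6.28236248160583 x range [-28.096   47.6313]
label x 35.47749710083008 world [0.5221 0.3036 0.1118]
notch: y of points x>end-6: [-12.9525   5.4836]
```

View pics/s8.png

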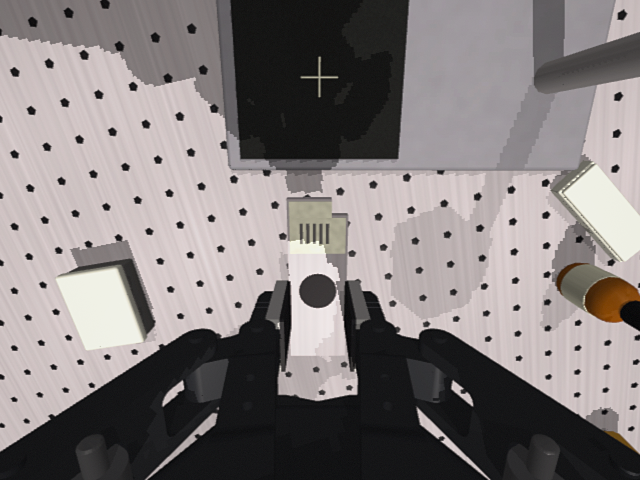

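step_arm:
  fingers: [1,1,1,1,1,1,1,1]
  travel:
    - [0.1,0,0]
    - [0.18,0,0]
    - [0.2,0.004,0.006]
    - [0.15,0,0.005]
    - [0.08,0,0]
    - [0.038,0,0]
    - [0,0,0]
    - [0,0,0]
  twist: [0,0,0,0,0,0,0,0]

```text
time_s: 42.32
position: [0.5302, 0.3427, 0.105]
tool_rot: [[0.208, 0.978, -0.0], [0.978, -0.208, -0.0], [-0.0, -0.0, -1.0]]
ft_force: [-0.4, -0.3, -1.1]
grip_width: 0.0243
gripper_force: 44.2
```

```bash
python3 s8.py s10|head -4; python3 s7.py s11 | head -4; python3 b16.py | head -2 ; python3 - <<'E'
from h import *
im,W,c=snap('side');print('side cover',[(r['confidence'],ray(c,r['point'],.204)) for r in models.landmark_of('side','cover_eye')[:2]])
for q in('label','slide','blank'):print(q,[(round(r['confidence'],2),ray(c,r['point'],.11 if q!='blank' else .008)) for r in models.landmark_of('side',q)[:2]])
E
```

```text
t 42.33 pos [0.5302 0.3427 0.105 ] toolx yaw 78.00 F [-0.4241 -0.2817 -1.1052] w 0.0243 gf 44.215149879455566 q6 34.1 zaxis [-0.0001 -0.0001 -1.    ]
mat bg 37.0 4945 163
bright [301 174  35  23 128] [0.5386 0.3788 0.0108] (array([0.5375, 0.3773]), (17.14942169189453, 17.89067840576172), 33.119789123535156)
bright [286 198   1   9   9] [0.5135 0.3742 0.0108] (array([0.5135, 0.3742]), (6.0536980628967285, 0.16522638499736786), 75.92994689941406)
t 42.48 pos [0.5302 0.3428 0.105 ] toolx yaw 78.00 F [ 0.782  -0.1856 -1.023 ] w 0.0240 gf 44.21526253223419 q6 34.2 zaxis [ 0. -0. -1.]
9292 ((9.353635787963867, 0.036594390869140625), (77.2005386352539, 26.911819458007812), 0.30231088399887085) z(tool,+down) plane: slopes deg [ 0.6507 -0.311 ] z at 0 -6.227585198630481 x range [-28.0759  47.7153]
label x 35.35363578796387 world [0.5376 0.3774 0.1109]
notch: y of points x>end-6: [-12.9334   5.4453]
t 42.92 pos [0.5302 0.3431 0.1049] toolx yaw 78.03 F [1.4313 0.5498 0.0752] w 0.0244 gf 44.21512484550476 q6 34.2 zaxis [-0.  0. -1.]
side cover []
label [(0.79, array([0.544 , 0.3759, 0.11  ]))]
slide [(0.68, array([0.5287, 0.3156, 0.11  ]))]
blank [(0.69, array([0.4781, 0.0385, 0.008 ]))]Traceback (most recent call last):
  File "b16.py", line 6, in <module>
    k,l,t,_=cv2.connectedComponentsWithStats(m.astype(np.uint8));j=1+np.argmax(t[1:,4]);P=w[l==j];P=P[P[:,2]>np.percentile(P[:,2],30)];print(n,len(P),rect(P),P[:,2].mean(),np.linalg.svd(P-P.mean(0),full_matrices=False)[2][0])
                                                                     ~~~~~~~~~^^^^^^^^^
    return _wrapfunc(a, 'argmax', axis=axis, out=out, **kwds)
    return bound(*args, **kwds)
ValueError: attempt to get argmax of an empty sequence
```

```bash
python3 - <<'E'
from h import *
for n in('top','side'):
    im,w,c=snap(n);m=(im.max(-1)<70)&(np.abs(w[...,2]-.217)<.008)&(np.hypot(w[...,0]-.4735,w[...,1]+.38)<.06);P=w[m];print(n,len(P),rect(P) if len(P)>4 else '',P[:,2].mean())
s=st();print(np.abs(s['qvel']).max())
E
```

```text
top 149 (array([ 0.4726, -0.3822]), (10.965052604675293, 85.01992797851562), 9.70652961730957) 0.2192260094378628
side 0  nan
t 43.33 pos [0.5302 0.3431 0.1049] toolx yaw 78.03 F [-0.1295 -0.2972 -1.3771] w 0.0241 gf 44.214579463005066 q6 34.2 zaxis [ 0.  0. -1.]
0.11653672352409476<stdin>:3: RuntimeWarning: Mean of empty slice.
  ret = ret.dtype.type(ret / rcount)
```

The top camera shows the cover hanging level on the hook, and the slide is held still and level over the cross, so I'm handing in.

```bash
python3 -c "
from rig import close_job
print(close_job())"
```

```text
the job is handed in; nothing more can be done
None
```

I handed the job in at about 43 s. The cover hangs level on the grey hook, and the notched slide is held level, label up, about 1 mm off the cross and 100 mm above the mat. Two steps were not clean: the cover first slipped onto one prong and I re-hung it, and I let the slide drop a few centimetres flat onto the bench to re-grip it label side up.

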